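Lay out the bead-craft table

TASK

Set the craft table out for the next bead session. Stack the blue bead tray on the grey bead-box base and then the purple lid on the tray, cut corners over cut corners, each fully seated on the one below; and stand upright on the three rings of the white tile, one centred on each, the pink jar at the end nearer the bead box, the teal jar at the other end and the glue bottle between them. Leave the plant, the glass cup and the scissors where they are.

Things in the scene. Friction and masses are not known exactly. Their poses are not given: they have to be found in the camera images.
- base: Grey bead-box base, beads in it, fixed. 100 (x) x 60 (y) mm, both corners of the +x end cut 14 mm at 45 deg, -x end square. Origin: centre of underside. Flat shoulder 20 mm up; on it a platform 6 mm high, same outline inset 5.5 mm (upper half 7). The tray's skirt fits round it (2.5 mm play) down to the shoulder only with cut ends matched, x axes alike; tray origin is then 20 mm above this one.
- tray: Blue bead tray, loose, 90 g. 100 (x) x 60 (y) mm, both corners of the +x end cut 14 mm at 45 deg, -x end square. Origin: centre of underside. Body 22 mm high, grip the sides 60 mm apart; hollow 7.5 mm deep below, in a 3 mm skirt; on top a 6 mm platform like the base's (28 mm in all). Right way up, yaw within 50 deg of the base's. The lid seats on it likewise, lid origin 22 mm above tray origin.
- lid: Purple lid with a lilac panel on top, loose, 60 g. 100 (x) x 60 (y) mm, both corners of the +x end cut 14 mm at 45 deg, -x end square. Origin: centre of underside. 16 mm high, flat top; grip the sides 60 mm apart; hollow 7.5 mm deep below, in a 3 mm skirt. Right way up, yaw within 50 deg of the base's.
- tile: White tile, fixed flat on the table, 80 (x) x 220 (y) x 8 mm. Origin: centre of underside. Its top has three printed dark rings, 54 mm across, centred at x = 0, y = -70, 0 and +70 mm. The bead box is beyond one end of it, on its +y or its -y side.
- pink_jar: Pink paint jar with a darker lid of the same colour, round, 40 mm diameter, 50 mm high (lid: top 14 mm, 38 mm diameter), about 80 g, standing. Origin at the centre of its underside.
- teal_jar: Teal (blue-green) paint jar with a darker lid of the same colour, round, 40 mm diameter, 50 mm high (lid: top 14 mm, 38 mm diameter), about 80 g, standing. Origin at the centre of its underside.
- glue: White glue bottle with a blue band and an orange pointed nozzle, round, 36 mm diameter up to 60 mm, nozzle tapering to the tip at 87 mm, about 90 g, standing. Origin at the centre of its underside.
- plant: Bystander: small terracotta pot with lavender, 68 mm diameter at the rim, about 125 mm high. Origin at the centre of its underside. Not to be moved.
- cup: Bystander: empty clear glass cup, 60 mm diameter, 60 mm high. Origin at the centre of its underside. Not to be moved.
- scissors: Bystander: scissors lying flat, purple and green handles, about 165 x 70 x 8 mm, blades to the +x of its frame. Origin on the table at about the middle of their length. Not to be moved.
Things that resemble listed ones, but are neither listed nor needed, are in the scene too. Of the things shaped like the teal_jar, the teal one is meant.

How it is judged:
By the outcome, as a careful person would: the job done as asked, in the order asked, and still so for the second after the job is handed in, with the robot touching nothing.
It also fails if it takes over 120 s, if anything falls off the work surface, if the arm or the gripper's body presses on something with over 40 N, if the wrist force passes 120 N, or if a joint passes its speed limit or range.

ROBOT

A 6-joint arm with a two-finger parallel gripper is mounted at the origin on the work surface. World frame = base frame: x ahead of the robot, y to its left, z up, the work surface at z = 0. Lengths are in m, angles in rad, forces in N, time in s.
With the tool pointing down it reaches from about 0.375 to 0.925 m from the base axis. Payload 5.7 kg.
Tool frame: the origin (TCP) lies on the centre line of the jaws, within the pads' length; the fingertips stand 8 mm ahead of it and the grasp point (between the pads) lies 11 mm behind it; z points along the fingers, y is the line along which they close (so a half turn about z gives the same grasp; the last joint's range is limited). The gripper opens to 85 mm and grips with 20 to 120 N. Pads are 22 mm wide; open, the fingers measure 114 mm over their backs; the gripper's body (76 mm by 85 mm) begins 54 mm behind the grasp point. The pads swing forward as they close: fully open they stand 13 mm farther back than shut.
Start: joints at [1.114, 0.359, 1.51, -0, 1.272, -0.115], TCP at [0.201, 0.565, 0.239] pointing down, gripper open.
Joint ranges: [-2.97, 2.97], [-1.01, 2.36], [0.21, 2.38], [-0.96, 4.11], [0.2, 2.71], [-2.98, 2.98]. Speed limits (rad/s): [2.39, 2.39, 3.14, 3.14, 3.14, 3.14].

INTERFACE

Orientations are given as a 3x3 rotation matrix whose columns are the frame's x, y, z axes.
In Python, from station import robot, viewer gives the robot as it stands.
- The arm moves only by the tool play_rows, never from a script. Its argument "deltas" is a list of rows, each an object of numbers: "dx", "dy", "dz": the shift along the tool's x, y, z in a scale on which 1.0 is 0.75 m; "rx", "ry", "rz": the turn, a rotation vector about the tool's x, y, z in normalised numbers (1 is 360 degrees); "hand": the opening, from -1 (shut) to 1 (fully open). In form: [{"dx": .., "dy": .., "dz": .., "rx": .., "ry": .., "rz": .., "hand": ..}, ...]. A call has 1 to 12 rows; each row is the pose to reach, as a shift and turn from the pose commanded when the call began, along the tool's axes at that moment; what a row does not reach only later rows make up. A row lasts 1/10 s, in which the tool goes at most 50 mm and 8.59 degrees, less where a joint would pass 70% of its speed; a pose out of reach is approached as far as the arm can. A call with a gripper value outside its range is refused whole. The fingers move at their own pace and stop on an object; "grip_force" is the grip in N (left out, the last holds). Time passes only in rows, so rows that repeat a pose let the fingers close. It gives the time, the measured TCP pose, the force, the opening and the grip force at its end, in the units of the state.
- robot.get_state(): the state, without advancing time (a new reading comes with each control period).
- viewer.capture(name): name is "side" or "top"; returns the picture (384x512x3 uint8, red, green, blue); there is no depth.
- viewer.calibration(name): a dict with "intrinsics" (3x3 intrinsics, pixels), "pose" (4x4, takes a point from camera to world coordinates). Camera axes: x right, y down, z forward; pixel columns grow to the right and rows downward; lengths in m; the calibration is good to about 2 mm. A picture is of the moment at which its call begins. calibration takes no time and is no camera call.
- robot.finish_job(): hands the job in; it is judged then, once.
The state is a dict: "time_s": time; "qpos": joint angles; "joint_vel": joint speeds; "tau": joint torques, N m; "tcp_pos": TCP position; "orientation": TCP orientation; "force": force on the tool from outside, world axes, zero at the start; "wrist_torque": the same for the moment, N m; "grip_width": finger opening in m; "gripper_force": force on a finger pad.
Only numpy, scipy, OpenCV 4.12 (cv2) and the standard library are available. Lean on these libraries where they do the work, as an engineer would, in place of code of your own. Each camera call takes 0.05 s, during which the arm holds its last target. There are 200 camera calls.

## Working session

There is one attempt and no reset: what is moved stays moved. The work goes in short steps, Python scripts to look and compute and a tool call to move; the robot and the scene stay as the last step left them, time stands still between calls to the robot, and variables do not carry over. Pictures are saved under pics/ and viewed, at most 14 in all, crops included, and the job is handed in when it is done.

Besides the shell and the picture viewer there is one more tool, called after ">>>" as name(argument=value, ...), one argument or row to a line, values as JSON. play_rows: Moves the arm, as the interface text tells. Its arguments: {"type":"object","properties":{"deltas":{"type":"array","items":{"type":"object","properties":{"dx":{"type":"number"},"dy":{"type":"number"},"dz":{"type":"number"},"rx":{"type":"number"},"ry":{"type":"number"},"rz":{"type":"number"},"hand":{"type":"number"}}}},"grip_force":{"type":"number"}},"required":["deltas"]}

```bash
ls; mkdir -p pics; python3 - <<'E'
from station import robot, viewer
import cv2, numpy as np
np.set_printoptions(precision=4,suppress=True)
for n in("top","side"):
    im=viewer.capture(n); cv2.imwrite(f"pics/{n}0.png",im[:,:,::-1]); 
    c=viewer.calibration(n); print(n,c["intrinsics"],c["pose"])
s=robot.get_state(); print({k:s[k] for k in("time_s","tcp_pos","orientation","grip_width")})
E
```

```text
pics
top [[468.2006   0.     264.5617]
 [  0.     468.2006 197.7976]
 [  0.       0.       1.    ]] [[ 0.0281 -0.986   0.1645  0.351 ]
 [-0.9996 -0.0261  0.0146 -0.014 ]
 [-0.0101 -0.1649 -0.9863  1.4965]
 [ 0.      0.      0.      1.    ]]
side [[457.4745   0.     251.5419]
 [  0.     457.4745 184.6807]
 [  0.       0.       1.    ]] [[ 0.8333 -0.3733  0.4077  0.1102]
 [-0.5527 -0.5577  0.6192 -0.7408]
 [-0.0037 -0.7413 -0.6711  0.8815]
 [ 0.      0.      0.      1.    ]]
{'time_s': 0.1, 'tcp_pos': array([0.2008, 0.5648, 0.2385]), 'orientation': array([[-0.9422,  0.3352, -0.0007],
       [ 0.3352,  0.9422, -0.0015],
       [ 0.0002, -0.0017, -1.    ]]), 'grip_width': 0.08562336927864474}
```

View pics/top0.png

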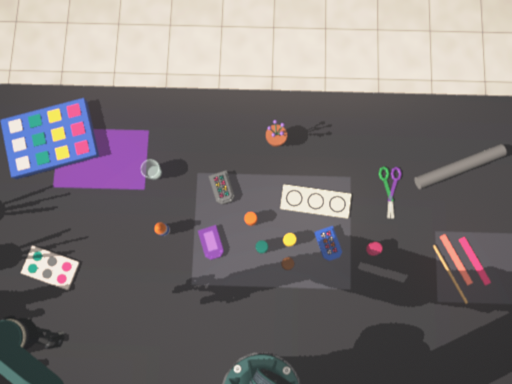

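View pics/side0.png

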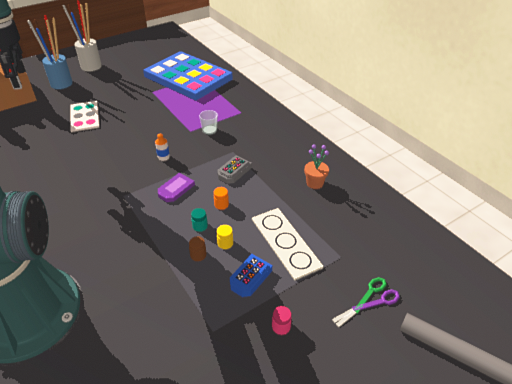

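The top view shows the base at (221,187), the tile at (316,201), the lid at (210,242) and the tray at (328,243). The pink jar is at (374,248), the teal jar at (262,246) and the glue at (161,229). Next I'll enlarge the important parts.

```bash
python3 - <<'E'
import cv2, numpy as np
t=cv2.imread("pics/top0.png"); s=cv2.imread("pics/side0.png")
f=lambda im,x,y,w,h,k:cv2.resize(im[y:y+h,x:x+w],None,fx=k,fy=k,interpolation=cv2.INTER_CUBIC)
a=np.hstack([f(t,190,165,50,50,8),f(t,185,217,50,50,8)])
b=np.hstack([f(t,303,218,50,50,8)[:200*2],f(s,130,145,130,130,400/130)])
c=np.vstack([a,b]); c=cv2.resize(c,(600,600)); c=cv2.convertScaleAbs(c,alpha=1.5,beta=10)
cv2.imwrite("pics/crop0.png",c)
E
```

```text
(no output)
```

View pics/crop0.png

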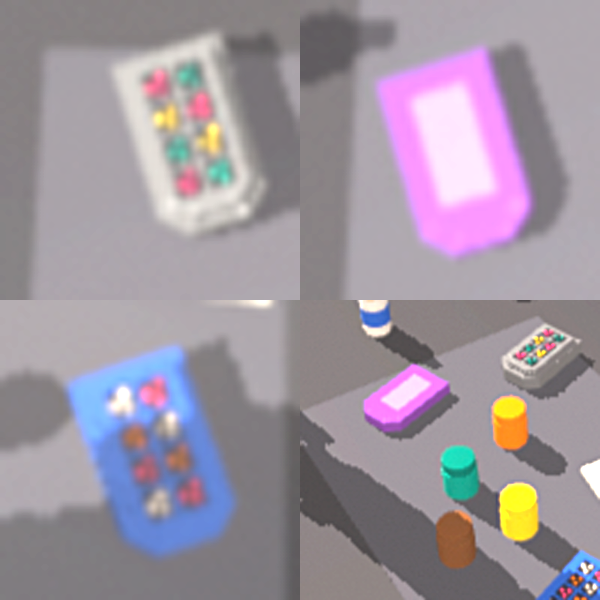

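The crop confirms that the base, lid and tray all have their cut end towards the robot and slightly right, so they have similar yaw. Now I'll measure everything in both views.

```bash
cat > h.py <<'E'
import cv2, numpy as np
from station import robot, viewer
np.set_printoptions(precision=4,suppress=True)
CAL={n:viewer.calibration(n) for n in("top","side")}
def cast(n,uv,z):
    K,P=CAL[n]["intrinsics"],CAL[n]["pose"]
    uv=np.atleast_2d(np.asarray(uv,float)); d=np.c_[uv,np.ones(len(uv))]@np.linalg.inv(K).T@P[:3,:3].T
    o=P[:3,3]; return (o+d*((z-o[2])/d[:,2])[:,None])[:,:2]
def project(n,p):
    K,P=CAL[n]["intrinsics"],CAL[n]["pose"]; q=(np.atleast_2d(p)-P[:3,3])@P[:3,:3]@K.T
    return q[:,:2]/q[:,2:]
def blob(im,roi,lo,hi):
    x,y,w,h=roi; k=4
    c=cv2.resize(im[y:y+h,x:x+w],None,fx=k,fy=k,interpolation=cv2.INTER_CUBIC)
    m=cv2.inRange(cv2.cvtColor(c,cv2.COLOR_RGB2HSV),lo,hi)
    cs,_=cv2.findContours(m,cv2.RETR_EXTERNAL,cv2.CHAIN_APPROX_NONE)
    ct=cv2.convexHull(max(cs,key=cv2.contourArea))[:,0].astype(float)
    return (ct+.5)/k-.5+[x,y]
def centroid(c):
    M=cv2.moments(c.astype(np.float32)); return np.array([M["m10"],M["m01"]])/M["m00"]
def box(n,hull,z):
    p=cast(n,hull,z); (c,wh,a)=cv2.minAreaRect((p*1000).astype(np.float32))
    M=cv2.moments((p*1000).astype(np.float32)); yaw=.5*np.degrees(np.arctan2(2*M["mu11"],M["mu20"]-M["mu02"]))
    return dict(rect=np.array(c),size=np.array(wh),ang=a,cen=centroid(p*1000),yaw=yaw)
E
cat > m.py <<'E'
from h import *
t=viewer.capture("top"); s=viewer.capture("side")
B=dict(tray=((303,218,50,50),(105,120,50),(125,255,255),.013),lid=((190,220,40,45),(130,80,60),(160,255,255),.008))
for k,(r,lo,hi,z) in B.items(): print(k,box("top",blob(t,r,lo,hi),z))
print("base",box("top",blob(t,(205,168,32,40),(0,0,78),(180,90,255)),.012))
tl=blob(t,(275,180,85,42),(0,0,150),(180,90,255)); print("tile",box("top",tl,.008))
for n,rt,rs,lo,hi in(("pink",(360,235,30,30),(262,300,40,40),(160,100,60),(179,255,255)),("teal",(250,235,25,25),(185,200,30,38),(75,100,40),(98,255,255))):
    for v,im,r in(("top",t,rt),("side",s,rs)):
        c=blob(im,r,lo,hi); print(n,v,centroid(c),"mid",cast(v,centroid(c),.025),np.ptp(c,axis=0))
# glue parts
for nm,lo,hi,z in(("band",(100,100,50),(125,255,255),.03),("nozzle",(3,130,80),(20,255,255),.072)):
    for v,im,r in(("top",t,(148,215,28,28)),("side",s,(150,128,25,38))):
        c=blob(im,r,lo,hi); print(nm,v,centroid(c),cast(v,centroid(c),z),np.ptp(c,axis=0))
# rings
x,y,w,h=280,182,75,38
g=cv2.cvtColor(cv2.resize(t[y:y+h,x:x+w],None,fx=6,fy=6,interpolation=cv2.INTER_CUBIC),cv2.COLOR_RGB2GRAY)
m=cv2.inRange(g,0,130); cs,hy=cv2.findContours(m,cv2.RETR_CCOMP,cv2.CHAIN_APPROX_NONE)
for c in cs:
    e=cv2.boundingRect(c)
    if 60<e[2]<130 and 60<e[3]<130:
        q=(centroid(c[:,0])+.5)/6-.5+[x,y]; print("ring",q,cast("top",q,.008),e[2:])
E
python3 m.py
```

```text
tray {'rect': array([ 458.1074, -196.8061]), 'size': array([98.7552, 62.8177]), 'ang': 19.94684410095215, 'cen': array([ 459.969 , -196.6966]), 'yaw': np.float64(20.862109819135462)}
lid {'rect': array([450.8158, 174.4747]), 'size': array([103.1745,  63.3119]), 'ang': 19.22403907775879, 'cen': array([452.4707, 174.8871]), 'yaw': np.float64(19.19927460664087)}
base {'rect': array([629.0466, 151.6554]), 'size': array([131.8902, 103.3828]), 'ang': 2.1809277534484863, 'cen': array([629.1883, 151.3013]), 'yaw': np.float64(4.111772424489391)}
tile {'rect': array([ 593.7009, -154.7153]), 'size': array([224.4389,  85.9619]), 'ang': 83.31387329101562, 'cen': array([ 593.6713, -154.7211]), 'yaw': np.float64(83.40599472280618)}
pink top [374.0591 248.0967] mid [[ 0.4463 -0.3385]] [16.25 14.  ]
pink side [281.262  320.0392] mid [[ 0.4481 -0.3386]] [19.75 30.  ]
teal top [261.4267 246.3902] mid [[0.4419 0.0133]] [12.   12.25]
teal side [198.8477 219.5227] mid [[0.4438 0.0135]] [16.5 23.5]
band top [166.375 232.5  ] [[0.4769 0.3132]] [0.5  0.75]
band side [162.5185 151.6542] [[0.4863 0.3179]] [12.75  9.25]
nozzle top [159.275  227.8318] [[0.487  0.3265]] [11.25 11.5 ]
nozzle side [160.2036 139.3343] [[0.4876 0.3236]] [12.25 12.  ]
```

```bash
cat > m2.py <<'E'
from h import *
t=viewer.capture("top")
g=cv2.cvtColor(t,cv2.COLOR_RGB2GRAY)
print(g[170:206:2,202:240:2])
for th in(85,95,105,115): print(th,box("top",blob(t,(205,168,34,40),(0,0,th),(180,255,255)),.013))
for th in (100,130,160,190):
    b=cv2.resize(g[182:220,280:355],None,fx=6,fy=6,interpolation=cv2.INTER_CUBIC)
    cs,hy=cv2.findContours(cv2.inRange(b,0,th),cv2.RETR_CCOMP,cv2.CHAIN_APPROX_NONE)
    for c in cs:
        e=cv2.boundingRect(c)
        if 50<e[2]<130 and 50<e[3]<130:
            q=(centroid(c[:,0])+.5)/6-.5+[280,182]; print("ring",th,q,cast("top",q,.008),e[2:])
E
python3 m2.py
```

```text
[[ 81  80  80  80  81  81  81  80  80  80  86 100  99  79  78  77  69  81
   81]
 [ 87  86  84  83  84  83  83  87 104 122 132 137 117  62  60  58  57  75
   81]
 [102 102 102 102 106 116 127 135 141 137 125 136  97  73  68  69  68  79
   99]
 [103 103 103 116 137 141 133 126 125  96  83 131 106  88  72  72  71  86
  105]
 [104 103 104 109 140 138  94 107 102 103  96 118 123  87  72  72  72  78
  104]
 [104 104 104 105 135 142 119  94 102 119 103 108 135  93  74  71  72  72
   99]
 [104 104 104 103 122 142 127  97 121 120  97  98 133 106  79  72  73  73
   88]
 [104 104 104 104 111 141 138 165 144 113  96 102 130 118  86  71  71  72
   74]
 [104 104 104 104 105 136 143 117 121 121 108 126 141 133  95  74  72  72
   72]
 [104 104 104 104 104 125 143 131  95 102 121 127 115 134 103  77  72  73
   72]
 [104 104 104 104 104 113 142 137 105 105 109 106 120 132 116  85  73  73
   73]
 [104 104 105 104 105 108 139 142 106 111 114 104 103 109 130  93  74  73
   73]
 [104 104 104 104 104 103 128 143 123  91  93 111  99 104 141 101  80  73
   74]
 [104 104 104 104 104 104 116 142 136 100  98 1
[... 786 characters left out ...]
8.5108]), 'ang': 2.8226242065429688, 'cen': array([617.5044, 153.7272]), 'yaw': np.float64(26.3951455235425)}
115 {'rect': array([628.1226, 150.2988]), 'size': array([103.6515,  61.629 ]), 'ang': 17.996145248413086, 'cen': array([630.3837, 151.5383]), 'yaw': np.float64(17.176470215334465)}
ring 160 [342.8894 203.9881] [[ 0.5858 -0.2439]] (51, 88)
ring 190 [336.9635 203.707 ] [[ 0.5862 -0.2249]] (102, 100)
ring 190 [336.9679 203.6699] [[ 0.5863 -0.2249]] (82, 85)
ring 190 [315.2634 200.7424] [[ 0.594  -0.1552]] (100, 99)
ring 190 [315.3193 200.665 ] [[ 0.5943 -0.1554]] (84, 86)
ring 190 [293.769  197.6792] [[ 0.6022 -0.086 ]] (102, 99)
ring 190 [293.7816 197.6333] [[ 0.6023 -0.086 ]] (84, 84)
```

```bash
cat > go.py <<'E'
# usage: go.py x y z ang [x y z ang ...]  (mm, deg of tool x axis in world) -> deltas from the present pose
import sys; from h import *
from scipy.spatial.transform import Rotation as R
s=robot.get_state(); p,O=s["tcp_pos"],s["orientation"]
print("t",round(s["time_s"],2),"pos mm",p*1000,"ang",np.degrees(np.arctan2(O[1,0],O[0,0])),"w",s["grip_width"],"F",s["force"])
a=np.array(sys.argv[1:],float).reshape(-1,4)
for x,y,z,g in a:
    g=np.radians(g); T=np.array([[np.cos(g),np.sin(g),0],[np.sin(g),-np.cos(g),0],[0,0,-1]])
    print("d",(O.T@(np.array([x,y,z])/1000-p)).round(4),"r",R.from_matrix(O.T@T).as_rotvec(degrees=True).round(2))
E
python3 go.py 440 250 200 180 458.3 -197 120 200.4; cat >> m3.py <<'E'
from h import *
s=viewer.capture("side")
print(cv2.cvtColor(s,cv2.COLOR_RGB2GRAY)[150:188:2,212:256:2])
E
python3 m3.py
```

```text
t 0.25 pos mm [200.9934 564.993  238.8603] ang 160.4160721617173 w 0.08555298820714308 F [ 0.0421 -0.1442  0.4117]
d [-0.3308 -0.2166  0.039 ] r [ -0.05  -0.01 -19.58]
d [-0.4978 -0.6316  0.1194] r [ -0.05  -0.02 -39.98]
[[ 80  81  80  80  81  80  80  79  80  80  79  81  80  80  80  81  80  79
   79  78  80  79]
 [ 81  80  80  80  80  80  80  80  80  84  96  81  79  80  80  80  80  80
   80  79  79  79]
 [ 79  80  80  81  81  80  79  89  99 101 100  97  82  78  79  79  80  79
   80  79  79  79]
 [ 80  80  81  80  80  96  98 100 100  99  97 127 144 122  82  79  78  81
   80  81  80  80]
 [ 81  80  89  99 100  99  99  99  98  99 142 146 133 121 126 123  83  78
   80  80  79  80]
 [ 96  98 100 100 100 100  99  97 102 141 125  95  78  70 120  80 127 124
   80  78  80  80]
 [ 99  99 100  98  99  99  97 119 148 111 134 127 104 127  57  56  87 145
   91 137  84  79]
 [ 99 100 100 100  99  98 119 146 117  71 124 107  95  71  97 140 123  79
   79  87  79  80]
 [ 99  98  99  98  98 140 148  90  92  60 132  76  82  76 134 123  78  83
   80  78  81  80]
 [100  99 100 102 153 124 119 134  87 137 
[... 188 characters left out ...]
0 148 100  80  80  78  79  66
   58  59  60  51]
 [ 99  99  98 121 139  95  92 144 148 135 123  82  80  79  77  77  63  58
   60  59  57  63]
 [ 99 100  99  88  87 122 139 100  87  86  81  81  78  78  78  61  58  58
   59  57  62 102]
 [ 99 100 100  91  81  80  87 131 110  99  86  78  78  79  62  59  60  57
   57  93 101 100]
 [100  99  98  99  71  79  80  82  84  84  85  78  71  58  58  59  58  55
   92 102  99 100]
 [ 99 100 100 100 101  95  72  80  85  85  86  71  58  59  59  60  57  92
  101 100  98 100]
 [ 98  99  99  98  99  99 100  94  67  56  57  58  58  58  58  60  62 101
   99  99 100  99]
 [100  98  95 104 111 113 100  97 101  93  59  55  61  59  58  99 101 100
  100  99 100  99]]
```

The manual's scale: shifts go in shares of 0.75 m and turns go in shares of 360 degrees. Converting my numbers, -0.632 m / 0.75 = -0.8427, -0.498 m / 0.75 = -0.664, -40 degrees / 360 = -0.1111.

>>> play_rows(
  deltas=[
    {"dx": -0.44, "dy": -0.2893, "dz": 0.052, "rz": -0.0556, "hand": 1},
    {"dx": -0.44, "dy": -0.2893, "dz": 0.052, "rz": -0.0556, "hand": 1},
    {"dx": -0.44, "dy": -0.2893, "dz": 0.052, "rz": -0.0556, "hand": 1},
    {"dx": -0.44, "dy": -0.2893, "dz": 0.052, "rz": -0.0556, "hand": 1},
    {"dx": -0.44, "dy": -0.2893, "dz": 0.052, "rz": -0.0556, "hand": 1},
    {"dx": -0.44, "dy": -0.2893, "dz": 0.052, "rz": -0.0556, "hand": 1},
    {"dx": -0.44, "dy": -0.2893, "dz": 0.052, "rz": -0.0556, "hand": 1},
    {"dx": -0.44, "dy": -0.2893, "dz": 0.052, "rz": -0.0556, "hand": 1},
    {"dx": -0.664, "dy": -0.8427, "dz": 0.1587, "rz": -0.1111, "hand": 1},
    {"dx": -0.664, "dy": -0.8427, "dz": 0.1587, "rz": -0.1111, "hand": 1},
    {"dx": -0.664, "dy": -0.8427, "dz": 0.1587, "rz": -0.1111, "hand": 1},
    {"dx": -0.664, "dy": -0.8427, "dz": 0.1587, "rz": -0.1111, "hand": 1},
  ],
  grip_force=40,
)

```text
validation failed for argument at $.de...
```

```bash
python3 go.py 458.3 -197 120 200.4
```

```text
t 0.3 pos mm [201.0065 565.0701 238.9497] ang 160.41681257111443 w 0.08534124433464206 F [0.1066 0.3994 0.0356]
d [-0.4979 -0.6317  0.1194] r [ -0.04  -0.02 -39.98]
```

To row units: -0.082 m / 0.75 = -0.1093, -0.054 m / 0.75 = -0.072, -5 degrees / 360 = -0.0139.

>>> play_rows(
  deltas=[
    {"dx": -0.0547, "dy": -0.036, "dz": 0.0067, "rx": 0, "ry": 0, "rz": -0.0069, "hand": 1},
    {"dx": -0.1093, "dy": -0.072, "dz": 0.0133, "rx": 0, "ry": 0, "rz": -0.0139, "hand": 1},
  ],
  grip_force=40,
)

```text
time_s: 0.5
tcp_pos: [0.2604, 0.4869, 0.2292]
orientation: [[-0.969, 0.247, 0.001], [0.247, 0.969, 0.001], [-0.0, 0.001, -1.0]]
force: [1.3, -0.1, -0.5]
grip_width: 0.0851
gripper_force: 0.0
```

```bash
python3 go.py 440 200 180 180 458.3 -197 120 200.4
```

```text
t 0.5 pos mm [260.3816 486.9333 229.1659] ang 165.69281859572502 w 0.08511574123798352 F [ 1.268  -0.1288 -0.5227]
d [-0.2449 -0.2337  0.0491] r [  0.04   0.03 -14.31]
d [-0.3607 -0.6139  0.1089] r [  0.03   0.04 -34.71]
```

To row units: -0.614 m / 0.75 = -0.8187, -0.361 m / 0.75 = -0.4813, -34.7 degrees / 360 = -0.0964.

>>> play_rows(
  deltas=[
    {"dx": -0.3267, "dy": -0.312, "dz": 0.0653, "rx": 0, "ry": 0, "rz": -0.0397, "hand": 1},
    {"dx": -0.3267, "dy": -0.312, "dz": 0.0653, "rx": 0, "ry": 0, "rz": -0.0397, "hand": 1},
    {"dx": -0.3267, "dy": -0.312, "dz": 0.0653, "rx": 0, "ry": 0, "rz": -0.0397, "hand": 1},
    {"dx": -0.3267, "dy": -0.312, "dz": 0.0653, "rx": 0, "ry": 0, "rz": -0.0397, "hand": 1},
    {"dx": -0.3267, "dy": -0.312, "dz": 0.0653, "rx": 0, "ry": 0, "rz": -0.0397, "hand": 1},
    {"dx": -0.3267, "dy": -0.312, "dz": 0.0653, "rx": 0, "ry": 0, "rz": -0.0397, "hand": 1},
    {"dx": -0.3267, "dy": -0.312, "dz": 0.0653, "rx": 0, "ry": 0, "rz": -0.0397, "hand": 1},
    {"dx": -0.4813, "dy": -0.8187, "dz": 0.1453, "rx": 0, "ry": 0, "rz": -0.0964, "hand": 1},
    {"dx": -0.4813, "dy": -0.8187, "dz": 0.1453, "rx": 0, "ry": 0, "rz": -0.0964, "hand": 1},
    {"dx": -0.4813, "dy": -0.8187, "dz": 0.1453, "rx": 0, "ry": 0, "rz": -0.0964, "hand": 1},
    {"dx": -0.4813, "dy": -0.8187, "dz": 0.1453, "rx": 0, "ry": 0, "rz": -0.0964, "hand": 1},
    {"dx": -0.4813, "dy": -0.8187, "dz": 0.1453, "rx": 0, "ry": 0, "rz": -0.0964, "hand": 1},
  ],
)

```text
time_s: 1.7
tcp_pos: [0.4485, -0.0364, 0.145]
orientation: [[-0.939, -0.344, 0.001], [-0.344, 0.939, -0.0], [-0.001, -0.0, -1.0]]
force: [0.4, -0.4, 0.7]
grip_width: 0.085
gripper_force: 0.0
```

```bash
python3 go.py 458.3 -197 120 200.4
```

```text
t 1.7 pos mm [448.5397 -36.4486 145.0255] ang -159.8631275582231 w 0.08500352240147419 F [ 0.3764 -0.3558  0.6521]
d [ 0.0461 -0.1541  0.0251] r [-0.03  0.04 -0.26]
```

To row units: -0.154 m / 0.75 = -0.2053, 0.046 m / 0.75 = 0.0613.

>>> play_rows(
  deltas=[
    {"dx": 0.0613, "dy": -0.2053, "dz": 0.0333, "rx": 0, "ry": 0, "rz": 0, "hand": 1},
    {"dx": 0.0613, "dy": -0.2053, "dz": 0.0333, "rx": 0, "ry": 0, "rz": 0, "hand": 1},
    {"dx": 0.0613, "dy": -0.2053, "dz": 0.0333, "rx": 0, "ry": 0, "rz": 0, "hand": 1},
    {"dx": 0.0613, "dy": -0.2053, "dz": 0.0333, "rx": 0, "ry": 0, "rz": 0, "hand": 1},
    {"dx": 0.0613, "dy": -0.2053, "dz": 0.0333, "rx": 0, "ry": 0, "rz": 0, "hand": 1},
    {"dx": 0.0613, "dy": -0.2053, "dz": 0.0333, "rx": 0, "ry": 0, "rz": 0, "hand": 1},
  ],
)

```text
time_s: 2.3
tcp_pos: [0.4577, -0.1938, 0.1199]
orientation: [[-0.939, -0.343, -0.001], [-0.343, 0.939, 0.001], [0.001, 0.001, -1.0]]
force: [-0.2, -0.2, -0.1]
grip_width: 0.0854
gripper_force: 0.0
```

```bash
python3 go.py 458.3 -197 12 200.4; python3 - <<'E'
from h import *
s=viewer.capture("side"); t=viewer.capture("top")
a=cv2.resize(s[160:320,180:330],None,fx=3.2,fy=3.2,interpolation=cv2.INTER_CUBIC); b=cv2.resize(t[205:285,290:350],None,fx=6.4,fy=6.4,interpolation=cv2.INTER_CUBIC)
i=np.hstack([a,b])[:,:,::-1]; i=i[:, :800]; cv2.imwrite("pics/c1.png",cv2.convertScaleAbs(i,alpha=1.4,beta=10))
E
```

```text
t 2.3 pos mm [ 457.6842 -193.8475  119.9189] ang -159.91455560805977 w 0.0853723762880678 F [-0.1553 -0.187  -0.0515]
d [ 0.0004 -0.0033  0.1079] r [ 0.08 -0.04 -0.31]
```

View pics/c1.png

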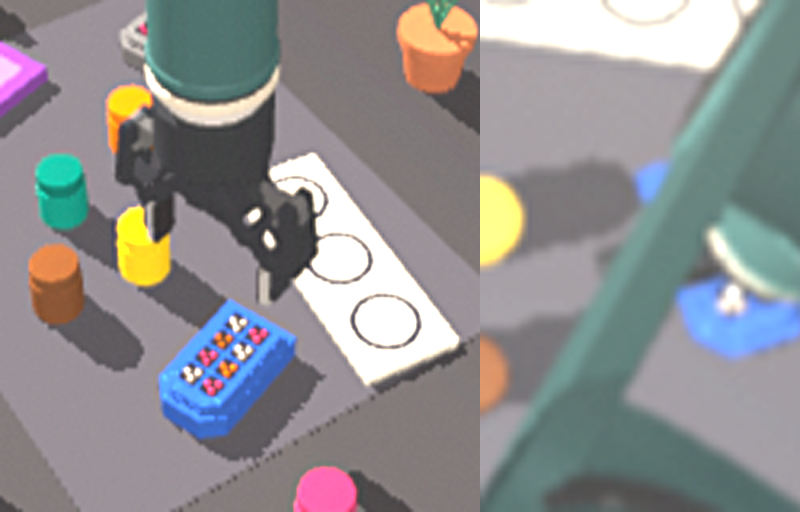

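The gripper hangs over the tray and is aligned with it, with no neighbour in the fingers' way. I'll descend and grip.

To row units: 0.107 m / 0.75 = 0.1427, 0.1 m / 0.75 = 0.1333, -0.3 degrees / 360 = -0.0008.

>>> play_rows(
  deltas=[
    {"dx": 0, "dy": -0.004, "dz": 0.04, "rx": 0, "ry": 0, "rz": -0.0008, "hand": 1},
    {"dx": 0, "dy": -0.004, "dz": 0.08, "rx": 0, "ry": 0, "rz": -0.0008, "hand": 1},
    {"dx": 0, "dy": -0.004, "dz": 0.1133, "rx": 0, "ry": 0, "rz": -0.0008, "hand": 1},
    {"dx": 0, "dy": -0.004, "dz": 0.1333, "rx": 0, "ry": 0, "rz": -0.0008, "hand": 1},
    {"dx": 0, "dy": -0.004, "dz": 0.1427, "rx": 0, "ry": 0, "rz": -0.0008, "hand": 1},
    {"dx": 0, "dy": -0.004, "dz": 0.1427, "rx": 0, "ry": 0, "rz": -0.0008, "hand": 1},
    {"dx": 0, "dy": -0.004, "dz": 0.1427, "rx": 0, "ry": 0, "rz": -0.0008, "hand": 0.2},
    {"dx": 0, "dy": -0.004, "dz": 0.1427, "rx": 0, "ry": 0, "rz": -0.0008, "hand": 0.2},
    {"dx": 0, "dy": -0.004, "dz": 0.1427, "rx": 0, "ry": 0, "rz": -0.0008, "hand": 0.2},
    {"dx": 0, "dy": -0.004, "dz": 0.1427, "rx": 0, "ry": 0, "rz": -0.0008, "hand": 0.2},
    {"dx": 0, "dy": -0.004, "dz": 0.1427, "rx": 0, "ry": 0, "rz": -0.0008, "hand": 0.2},
    {"dx": 0, "dy": -0.004, "dz": 0.1427, "rx": 0, "ry": 0, "rz": -0.0008, "hand": 0.2},
  ],
)

```text
time_s: 3.6
tcp_pos: [0.4602, -0.198, 0.0144]
orientation: [[-0.937, -0.349, 0.002], [-0.349, 0.937, -0.001], [-0.002, -0.002, -1.0]]
force: [-0.3, 2.7, 6.2]
grip_width: 0.0589
gripper_force: 43.1
```

```bash
python3 go.py 458 -197 120 200 600 150 120 197.6
```

```text
t 3.6 pos mm [ 460.1554 -197.9613   14.3503] ang -159.58900533365434 w 0.05886482377940274 F [-0.2639  2.7462  6.2318]
d [ 0.0015  0.0015 -0.1057] r [-0.09  0.09  0.41]
d [-0.2526  0.2772 -0.1057] r [-0.08  0.09  2.81]
```

To row units: 0.22 m / 0.75 = 0.2933, -0.2 m / 0.75 = -0.2667, 2.8 degrees / 360 = 0.0078.

>>> play_rows(
  deltas=[
    {"dx": 0, "dy": 0, "dz": -0.04, "rx": 0, "ry": 0, "rz": 0, "hand": 0.2},
    {"dx": 0, "dy": 0, "dz": -0.0933, "rx": 0, "ry": 0, "rz": 0, "hand": 0.2},
    {"dx": -0.04, "dy": 0.04, "dz": -0.1413, "rx": 0, "ry": 0, "rz": 0.0028, "hand": 0.2},
    {"dx": -0.08, "dy": 0.0933, "dz": -0.1413, "rx": 0, "ry": 0, "rz": 0.0056, "hand": 0.2},
    {"dx": -0.12, "dy": 0.1333, "dz": -0.1413, "rx": 0, "ry": 0, "rz": 0.0078, "hand": 0.2},
    {"dx": -0.16, "dy": 0.1733, "dz": -0.1413, "rx": 0, "ry": 0, "rz": 0.0078, "hand": 0.2},
    {"dx": -0.2, "dy": 0.2133, "dz": -0.1413, "rx": 0, "ry": 0, "rz": 0.0078, "hand": 0.2},
    {"dx": -0.24, "dy": 0.2667, "dz": -0.1413, "rx": 0, "ry": 0, "rz": 0.0078, "hand": 0.2},
    {"dx": -0.2667, "dy": 0.2933, "dz": -0.1413, "rx": 0, "ry": 0, "rz": 0.0078, "hand": 0.2},
    {"dx": -0.2667, "dy": 0.2933, "dz": -0.1413, "rx": 0, "ry": 0, "rz": 0.0078, "hand": 0.2},
  ],
)

```text
time_s: 4.6
tcp_pos: [0.5718, 0.0816, 0.1199]
orientation: [[-0.952, -0.306, 0.003], [-0.306, 0.952, 0.001], [-0.003, -0.0, -1.0]]
force: [-0.4, -0.4, -1.5]
grip_width: 0.0589
gripper_force: 44.5
```

```bash
python3 go.py 629.4 150.7 100 197.6; python3 - <<'E'
from h import *
s=cv2.imread("pics/side0.png")[:,:,::-1].copy(); t=cv2.imread("pics/top0.png")[:,:,::-1].copy()
for th in(108,115,122,130): 
  for v,im,r in(("side",s,(212,148,46,34)),("top",t,(205,170,34,38))):
    q=blob(im,r,(0,0,th),(180,255,255))
    for z in(.020,.026):
      b=box(v,q,z); print(th,v,z,b["rect"],b["size"],round(b["ang"],1),b["cen"],round(float(b["yaw"]),1))
E
```

```text
t 4.6 pos mm [571.84    81.62   119.8871] ang -162.17520372436698 w 0.05885218549213046 F [-0.3595 -0.3749 -1.5187]
d [-0.0759  0.0481  0.0201] r [-0.    0.18  0.22]
108 side 0.02 [629.9844 150.1018] [103.6541  63.4274] 19.2 [631.7487 151.8844] 17.8
108 side 0.026 [626.364  143.8969] [102.9322  62.9856] 19.2 [628.1159 145.667 ] 17.8
108 top 0.02 [623.4983 146.2028] [121.6576 108.1773] 1.5 [614.5806 151.2583] 20.8
108 top 0.026 [622.3908 145.5518] [121.1632 107.7377] 1.5 [613.5094 150.5868] 20.8
115 side 0.02 [628.3097 154.2881] [102.1296  51.9698] 19.9 [629.5181 154.535 ] 21.4
115 side 0.026 [624.701 148.054] [101.4183  51.6078] 19.9 [625.9009 148.2992] 21.4
115 top 0.02 [626.7683 149.756 ] [102.9051  61.2996] 17.7 [629.0442 150.765 ] 17.3
115 top 0.026 [625.6476 149.0907] [102.487   61.0505] 17.7 [627.9142 150.0956] 17.3
122 side 0.02 [628.3126 154.2322] [101.1615  50.7526] 19.8 [629.4881 154.499 ] 21.2
122 side 0.026 [624.7037 147.9985] [100.4569  50.3992] 19.8 [625.871  148.2634] 21.2
122 top 0.02 [627.3551 148.9955] [100.5824  59.5051] 18.4 [629.2482 150.517 ] 17.1
122 top 0.026 [626.2321 148.3333] [100.1737  59.2634] 18.4 [628.1174 149.8486] 17.1
130 side 0.02 [628.2819 154.194 ] [100.218   49.3324] 19.8 [629.51   154.4856] 21.1
130 side 0.026 [624.6731 147.9605] [99.52   48.9888] 19.8 [625.8928 148.2501] 21.1
130 top 0.02 [627.2373 149.6098] [98.8938 55.965 ] 18.3 [628.8248 150.4405] 17.9
130 top 0.026 [626.1147 148.9453] [98.492  55.7376] 18.3 [627.6957 149.7723] 17.9
```

To row units: -0.076 m / 0.75 = -0.1013, 0.02 m / 0.75 = 0.0267, -0.7 degrees / 360 = -0.0019.

>>> play_rows(
  deltas=[
    {"dx": -0.0533, "dy": 0.0333, "dz": 0, "rx": 0, "ry": 0, "rz": -0.0019, "hand": 0.2},
    {"dx": -0.1013, "dy": 0.0627, "dz": 0.0267, "rx": 0, "ry": 0.0003, "rz": -0.0019, "hand": 0.2},
    {"dx": -0.1013, "dy": 0.0627, "dz": 0.0533, "rx": 0, "ry": 0.0003, "rz": -0.0019, "hand": 0.2},
    {"dx": -0.1013, "dy": 0.0627, "dz": 0.06, "rx": 0, "ry": 0.0003, "rz": -0.0019, "hand": 0.2},
    {"dx": -0.1013, "dy": 0.0627, "dz": 0.06, "rx": 0, "ry": 0.0003, "rz": -0.0019, "hand": 0.2},
    {"dx": -0.1013, "dy": 0.0627, "dz": 0.06, "rx": 0, "ry": 0.0003, "rz": -0.0019, "hand": 0.2},
  ],
)

```text
time_s: 5.2
tcp_pos: [0.6278, 0.1448, 0.0747]
orientation: [[-0.95, -0.313, -0.002], [-0.313, 0.95, -0.001], [0.002, -0.0, -1.0]]
force: [0.0, -0.4, 0.1]
grip_width: 0.0588
gripper_force: 44.5
```

```bash
python3 go.py 629.6 149.6 75 198.5; python3 - <<'E'
from h import *
s=viewer.capture("side"); t=viewer.capture("top")
cv2.imwrite("pics/s2raw.png",s[:,:,::-1])
a=cv2.resize(s[125:200,195:270],None,fx=6,fy=6,interpolation=cv2.INTER_CUBIC); b=cv2.resize(t[155:230,180:238],None,fx=6,fy=6,interpolation=cv2.INTER_CUBIC)
i=np.hstack([a,b])[:,:,::-1]; i=i[:, :800]; cv2.imwrite("pics/c2.png",cv2.convertScaleAbs(i,alpha=1.4,beta=10))
E
```

```text
t 5.2 pos mm [627.827  144.8184  74.7359] ang -161.74744247055952 w 0.05876575582568149 F [ 0.0301 -0.4492  0.144 ]
d [-0.0032  0.004  -0.0003] r [-0.01 -0.12 -0.25]
```

View pics/c2.png

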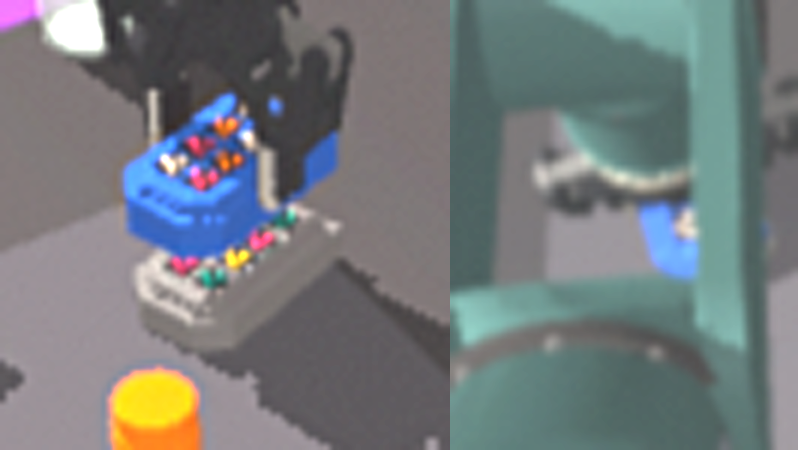

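The tray hovers over the base with cut ends matched. In the side crop the tray spans about (127..338, 95..258) and the base sits below it. I'll compare predicted outline extremes with seen ones to cancel the side camera's bias.

```bash
python3 - <<'E'
from h import *
def pred(cx,cy,ang,z0,z1):
    o=np.array([[-50,-30],[36,-30],[50,-16],[50,16],[36,30],[-50,30]])
    a=np.radians(ang); R=np.array([[np.cos(a),-np.sin(a)],[np.sin(a),np.cos(a)]]); w=o@R.T+[cx,cy]
    return np.vstack([project("side",np.c_[w,np.full(6,z)]/1000) for z in(z0,z1)])
def ext(p): return "minu %.1f maxv %.1f (u at maxv %.1f) maxu %.1f"%(p[:,0].min(),p[:,1].max(),p[p[:,1].argmax(),0],p[:,0].max())
s=cv2.imread("pics/s2raw.png")[:,:,::-1].copy()
q=blob(s,(205,135,50,40),(105,110,40),(125,255,255)); print("tray seen",ext(q))
print("tray pred tcp-centred",ext(pred(627.8,144.8,198.25,60,82)))
print("d per 3mm x",ext(pred(630.8,144.8,198.25,60,82)),"y",ext(pred(627.8,147.8,198.25,60,82)))
g=cv2.imread("pics/side0.png",0).astype(int)
print(g[168:182,212:224]); print(g[176:190,222:240])
print("base pred",ext(pred(628,150,198.5,0,20)),"\n",pred(628,150,198.5,0,20))
E
```

```text
tray seen minu 215.1 maxv 167.4 (u at maxv 230.9) maxu 241.4
tray pred tcp-centred minu 215.7 maxv 168.5 (u at maxv 225.2) maxu 251.3
d per 3mm x minu 216.6 maxv 168.1 (u at maxv 226.1) maxu 252.2 y minu 215.2 maxv 167.9 (u at maxv 224.6) maxu 250.8
[[ 99  98  99  99  98  97 101 118 152 149 125 103]
 [100  98  99  98  98 110 139 141 150 155  94  62]
 [ 99  98  99  98  99 118 144 145 143 150 135 110]
 [ 99 100  99  98  98 116 143 131 130 144 157 144]
 [ 99  99  98  99  98 111 144 140 114 109 133 145]
 [ 99  99  99  99  97  97 142 147 115 103  91 107]
 [ 98  99 100  98  98  92 120 146 138  98  93 104]
 [100  99  99  99  99  96  95 100 120 135 137 127]
 [ 99  98  99  99  99  98  89  78  87  98 122 142]
 [ 98  99  98 100  99 100  88  79  79  79  86 101]
 [ 98 100  99  98  99 100  90  80  78  80  78  78]
 [ 99  98 100  99 100  98  93  78  77  79  80  80]
 [ 99  99  98 100  99  99  99  94  71  75  79  80]
 [ 99  99  98 100  99  99 100 100  93  94  71  75]]
[[122 142 137 127  98  97  87 107  86  97  81  79  81  79  79  77  78  77]
 [ 86 101 121 141 137  92  82  89  83  86  81  83  80  78  7
[... 531 characters left out ...]
 59  58]
 [ 95  95  97  99 101 100  92  63  59  56  56  58  57  57  58  57  57  57]
 [111 103 100  95  98 100 100  94  93  63  60  56  56  56  60  56  59  59]
 [167 162 146 110  97  97  99 100 102  95  92  64  58  62  89  67  91  94]
 [167 167 168 162 128  99  97  99  99 100 101  94  94  94 101  94 101 100]
 [167 167 167 168 166 117  96  97  99  99 100  99  99 100 101  99 100 100]]
base pred minu 216.1 maxv 183.5 (u at maxv 225.3) maxu 250.5 
 [[235.0154 159.9557]
 [216.4404 174.543 ]
 [216.8915 178.9573]
 [225.2669 183.4538]
 [232.114  182.8708]
 [250.4876 167.6861]
 [234.8304 154.8139]
 [216.0616 169.3546]
 [216.513  173.7566]
 [224.9704 178.241 ]
 [231.8883 177.6589]
 [250.4521 162.5167]]
```

```bash
python3 - <<'E'
import cv2,numpy as np
s=cv2.imread("pics/s2raw.png").astype(int)
print("blue minus red"); d=s[:,:,0]-s[:,:,2]
print(d[150:168,211:221]); print(d[160:172,218:244])
E
```

```text
blue minus red
[[ -6  -6  -6  -6  -9 -13 -13   3  76 162]
 [ -6  -7  -7  -9 -13  -6  41 110 165 179]
 [ -6  -5  -8 -12  -5  78 153 170 181 130]
 [ -5  -8  -7 -10  37 160 176 170 174 175]
 [ -6  -6  -9 -12  45 175 173 168 176 175]
 [ -7  -6  -9 -13  44 176 173 168 163 170]
 [ -6  -7  -8 -13  39 176 174 129 107 126]
 [ -5  -7  -9 -15  13 159 175 108  95 123]
 [ -4  -5  -8 -15  -7 106 135 142 159 149]
 [ -4  -4  -6 -10  -5  93 102 110 130 152]
 [ -4  -2  -3  -7  -6  69  94  91  96 110]
 [ -2  -1  -2  -5  -6  63  94  94  90  90]
 [ -2  -2  -1  -4  -2  73  98  97  95  91]
 [ -2  -2  -2  -4  -3  51  90  98  98  95]
 [ -3  -2  -2  -2  -5   5  32  68  91  97]
 [ -1  -2  -2  -1  -4  -4  -2   6  31  67]
 [ -2  -3  -2  -2  -2  -2  -4  -5  -1   7]
 [ -1  -2  -2  -2  -2  -2  -3  -2  -4 -10]]
[[  91   96  110  143  169  159  115  101   98   90   91   98   94   93
    93   91   88   87   90   92   86   66   55   58   25   44]
 [  94   90   90  100  118  144  179  181  163  100   97  140  104  126
   108   91   89   88   91   94   93   88   64   52   31   63]
 [  97   95   91   89   90  103  125  12
[... 610 characters left out ...]
 -9   -2   -4   -6   -6]
 [  -2   -4  -10  -12   -5   39   59   99   76   80   99   86   72   76
   -25 -173  -95 -214  -96  -10   -4   -2   -4   -6   -6   -7]
 [  -2   -6  -13  -14  -13  -35  -95  -16  -56  -60    0   -6   -7   17
   -39 -203 -163 -131  -39    1   -3   -6   -6   -7   -7   -6]
 [  -9  -12  -14  -13   -6  -22  -80  -79  -50  -44  -12  -11  -13   -4
   -10  -90 -101  -22   -2   -3   -6   -6   -6   -7   -6   -6]
 [ -13  -13  -13  -13  -10   -7  -31  -56  -18  -11   25   54   13   54
    18  -14  -18   -2   -4   -5   -6   -7   -7   -6   -6   -6]
 [ -12  -12  -10  -13  -12   -9  -12  -14  -10   -7   24   86   37   55
    30   -5   -6   -5   -6   -7   -6   -6   -6   -7   -6   -7]]
```

To row units: 0.028 m / 0.75 = 0.0373, 0.022 m / 0.75 = 0.0293, -0.3 degrees / 360 = -0.0008.

>>> play_rows(
  deltas=[
    {"dx": -0.004, "dy": 0.0025, "dz": 0.0133, "rx": 0, "ry": 0, "rz": -0.0008, "hand": 0.2},
    {"dx": -0.004, "dy": 0.0025, "dz": 0.0293, "rx": 0, "ry": 0, "rz": -0.0008, "hand": 0.2},
    {"dx": -0.004, "dy": 0.0025, "dz": 0.0373, "rx": 0, "ry": 0, "rz": -0.0008, "hand": 0.2},
    {"dx": -0.004, "dy": 0.0025, "dz": 0.0373, "rx": 0, "ry": 0, "rz": -0.0008, "hand": 0.2},
    {"dx": -0.004, "dy": 0.0025, "dz": 0.0373, "rx": 0, "ry": 0, "rz": -0.0008, "hand": 0.2},
  ],
)

```text
time_s: 5.8
tcp_pos: [0.6301, 0.1487, 0.0455]
orientation: [[-0.948, -0.319, -0.003], [-0.319, 0.948, -0.001], [0.003, 0.0, -1.0]]
force: [0.7, -0.3, -0.3]
grip_width: 0.0588
gripper_force: 44.5
```

```bash
python3 go.py 630 147.5 45 198.5; python3 - <<'E'
from h import *
s=viewer.capture("side"); cv2.imwrite("pics/s3raw.png",s[:,:,::-1])
a=cv2.resize(s[140:190,205:262],None,fx=12,fy=12,interpolation=cv2.INTER_CUBIC)
cv2.imwrite("pics/c3.png",cv2.convertScaleAbs(a[:,:,::-1],alpha=1.5,beta=10))
E
```

```text
t 5.8 pos mm [630.059  148.6611  45.4521] ang -161.38104091571708 w 0.058781128580892156 F [ 0.7433 -0.3092 -0.3303]
d [ 0.0004 -0.0011  0.0005] r [ 0.01 -0.17  0.12]
```

View pics/c3.png

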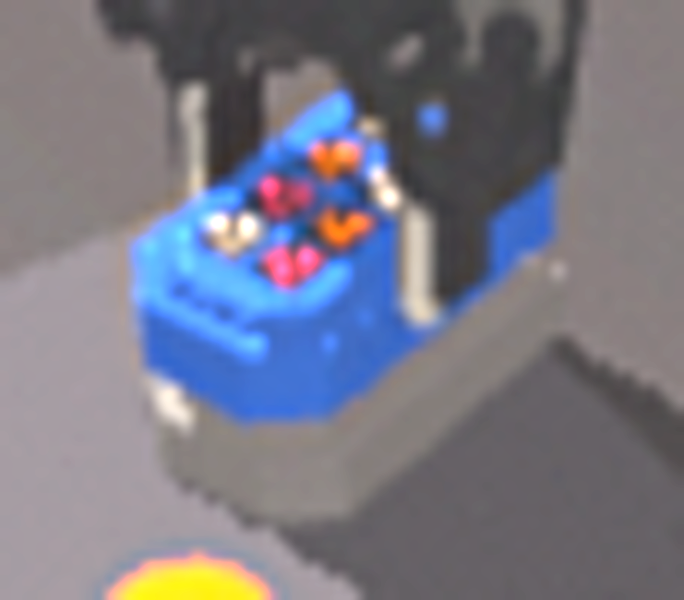

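The tray's front lower vertices are at crop (245,420) and (328,415), and the base's are at (265,520) and (348,518). So the base lies about 2.3 mm further to −y and about 1° more in yaw. I'll correct and lower gently.

To row units: 0.007 m / 0.75 = 0.0093, 0.006 m / 0.75 = 0.008, -0.6 degrees / 360 = -0.0017.

>>> play_rows(
  deltas=[
    {"dx": 0.0005, "dy": -0.0029, "dz": 0, "rx": 0, "ry": 0, "rz": -0.0017, "hand": 0.2},
    {"dx": 0.0005, "dy": -0.0029, "dz": 0.0027, "rx": 0, "ry": 0, "rz": -0.0017, "hand": 0.2},
    {"dx": 0.0005, "dy": -0.0029, "dz": 0.0053, "rx": 0, "ry": 0, "rz": -0.0017, "hand": 0.2},
    {"dx": 0.0005, "dy": -0.0029, "dz": 0.008, "rx": 0, "ry": 0, "rz": -0.0017, "hand": 0.2},
    {"dx": 0.0005, "dy": -0.0029, "dz": 0.0093, "rx": 0, "ry": 0, "rz": -0.0017, "hand": 0.2},
    {"dx": 0.0005, "dy": -0.0029, "dz": 0.0093, "rx": 0, "ry": 0, "rz": -0.0017, "hand": 0.2},
  ],
)

```text
time_s: 6.45
tcp_pos: [0.6305, 0.1465, 0.0388]
orientation: [[-0.944, -0.329, -0.002], [-0.329, 0.944, -0.001], [0.002, 0.0, -1.0]]
force: [-0.1, -0.4, -1.4]
grip_width: 0.0587
gripper_force: 44.5
```

```bash
python3 go.py 630.3 146.5 34 199.2
```

```text
t 6.45 pos mm [630.5481 146.4837  38.7695] ang -160.7813181864524 w 0.05873799155960099 F [-0.0518 -0.3661 -1.4429]
d [0.0002 0.0001 0.0048] r [ 0.   -0.13  0.02]
```

To row units: 0.0045 m / 0.75 = 0.006, 0.0042 m / 0.75 = 0.0056.

>>> play_rows(
  deltas=[
    {"dx": 0, "dy": 0, "dz": 0.002, "rx": 0, "ry": 0, "rz": 0, "hand": 0.2},
    {"dx": 0, "dy": 0, "dz": 0.004, "rx": 0, "ry": 0, "rz": 0, "hand": 0.2},
    {"dx": 0, "dy": 0, "dz": 0.0056, "rx": 0, "ry": 0, "rz": 0, "hand": 0.2},
    {"dx": 0, "dy": 0, "dz": 0.006, "rx": 0, "ry": 0, "rz": 0, "hand": 0.2},
    {"dx": 0, "dy": 0, "dz": 0.006, "rx": 0, "ry": 0, "rz": 0, "hand": 0.2},
    {"dx": 0, "dy": 0, "dz": 0.006, "rx": 0, "ry": 0, "rz": 0, "hand": 0.2},
  ],
)

```text
time_s: 7.05
tcp_pos: [0.6307, 0.1465, 0.0346]
orientation: [[-0.944, -0.329, -0.002], [-0.329, 0.944, -0.001], [0.002, -0.0, -1.0]]
force: [-0.2, -0.6, 0.3]
grip_width: 0.0593
gripper_force: 44.5
```

```bash
python3 go.py 630.3 146.5 34 199.2
```

```text
t 7.05 pos mm [630.7045 146.4689  34.5562] ang -160.78547459169388 w 0.05928330733835758 F [-0.1822 -0.5812  0.2888]
d [0.0004 0.0002 0.0006] r [-0.   -0.11  0.01]
```

To row units: -0.085 m / 0.75 = -0.1133, -0.01 m / 0.75 = -0.0133.

>>> play_rows(
  deltas=[
    {"dx": 0, "dy": 0, "dz": 0.0008, "rx": 0, "ry": 0, "rz": 0, "hand": 0.2},
    {"dx": 0, "dy": 0, "dz": 0.0011, "rx": 0, "ry": 0, "rz": 0, "hand": 0.2},
    {"dx": 0, "dy": 0, "dz": 0.0011, "rx": 0, "ry": 0, "rz": 0, "hand": 1},
    {"dx": 0, "dy": 0, "dz": 0.0011, "rx": 0, "ry": 0, "rz": 0, "hand": 1},
    {"dx": 0, "dy": 0, "dz": 0.0011, "rx": 0, "ry": 0, "rz": 0, "hand": 1},
    {"dx": 0, "dy": 0, "dz": 0.0011, "rx": 0, "ry": 0, "rz": 0, "hand": 1},
    {"dx": 0, "dy": 0, "dz": 0.0011, "rx": 0, "ry": 0, "rz": 0, "hand": 1},
    {"dx": 0, "dy": 0, "dz": -0.0133, "rx": 0, "ry": 0, "rz": 0, "hand": 1},
    {"dx": 0, "dy": 0, "dz": -0.04, "rx": 0, "ry": 0, "rz": 0, "hand": 1},
    {"dx": 0, "dy": 0, "dz": -0.08, "rx": 0, "ry": 0, "rz": 0, "hand": 1},
    {"dx": 0, "dy": 0, "dz": -0.1133, "rx": 0, "ry": 0, "rz": 0, "hand": 1},
    {"dx": 0, "dy": 0, "dz": -0.1133, "rx": 0, "ry": 0, "rz": 0, "hand": 1},
  ],
)

```text
time_s: 8.25
tcp_pos: [0.634, 0.1469, 0.1243]
orientation: [[-0.944, -0.329, 0.006], [-0.329, 0.944, 0.0], [-0.006, -0.002, -1.0]]
force: [0.4, 0.3, 0.1]
grip_width: 0.0853
gripper_force: 0.0
```

```bash
python3 go.py 451.5 174.5 120 199.2
```

```text
t 8.25 pos mm [633.9532 146.9474 124.3444] ang -160.7824331793488 w 0.0852626451485021 F [0.4089 0.296  0.0519]
d [0.1632 0.0861 0.0032] r [-0.1   0.34  0.02]
```

To row units: 0.162 m / 0.75 = 0.216, 0.15 m / 0.75 = 0.2.

>>> play_rows(
  deltas=[
    {"dx": 0.0533, "dy": 0.0267, "dz": 0.004, "rx": 0, "ry": 0, "rz": 0, "hand": 1},
    {"dx": 0.1067, "dy": 0.0533, "dz": 0.004, "rx": 0, "ry": 0, "rz": 0, "hand": 1},
    {"dx": 0.16, "dy": 0.08, "dz": 0.004, "rx": 0, "ry": 0, "rz": 0, "hand": 1},
    {"dx": 0.2, "dy": 0.1067, "dz": 0.004, "rx": 0, "ry": 0, "rz": 0, "hand": 1},
    {"dx": 0.216, "dy": 0.112, "dz": 0.004, "rx": 0, "ry": 0, "rz": 0, "hand": 1},
    {"dx": 0.216, "dy": 0.112, "dz": 0.004, "rx": 0, "ry": 0, "rz": 0, "hand": 1},
    {"dx": 0.216, "dy": 0.112, "dz": 0.004, "rx": 0, "ry": 0, "rz": 0, "hand": 1},
    {"dx": 0.216, "dy": 0.112, "dz": 0.004, "rx": 0, "ry": 0, "rz": 0, "hand": 1},
  ],
)

```text
time_s: 9.05
tcp_pos: [0.4528, 0.1726, 0.1171]
orientation: [[-0.944, -0.329, 0.001], [-0.329, 0.944, -0.0], [-0.001, -0.0, -1.0]]
force: [-0.4, 0.5, -0.5]
grip_width: 0.0854
gripper_force: 0.0
```

```bash
python3 go.py 453 172.8 12 199.2; python3 - <<'E'
from h import *
s=viewer.capture("side"); t=viewer.capture("top"); cv2.imwrite("pics/s4raw.png",s[:,:,::-1]); cv2.imwrite("pics/t4raw.png",t[:,:,::-1])
a=cv2.resize(s[140:210,150:262],None,fx=7,fy=7,interpolation=cv2.INTER_CUBIC)[:,:,::-1]
cv2.imwrite("pics/c4.png",cv2.convertScaleAbs(a,alpha=1.5,beta=10))
print("tray on base",box("top",blob(t,(200,165,45,45),(105,120,50),(125,255,255)),.033))
print("same side",box("side",blob(s,(205,140,50,40),(105,110,40),(125,255,255)),.033))
E
```

```text
t 9.05 pos mm [452.7553 172.5615 117.1294] ang -160.81459718191593 w 0.08537993707109182 F [-0.4143  0.5481 -0.4717]
d [-0.0002  0.0002  0.1051] r [-0.03  0.04 -0.01]
tray on base {'rect': array([628.683 , 148.3782]), 'size': array([104.5397,  60.5614]), 'ang': 18.298921585083008, 'cen': array([630.5228, 148.7444]), 'yaw': np.float64(18.79788682106951)}
same side {'rect': array([630.7648, 148.5488]), 'size': array([122.4658,  78.9225]), 'ang': 19.50115966796875, 'cen': array([633.2127, 148.9707]), 'yaw': np.float64(29.273136118824123)}
```

View pics/c4.png

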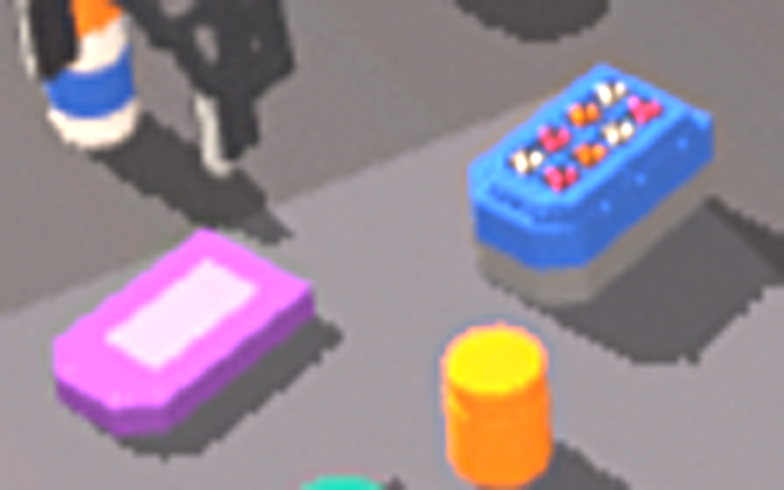

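The lid lies clear, the tray sits flush on the base with cut ends matched, and the glue is clear of the fingers. I'll grip the lid.

To row units: 0.105 m / 0.75 = 0.14, 0.1 m / 0.75 = 0.1333.

>>> play_rows(
  deltas=[
    {"dx": 0, "dy": 0, "dz": 0.04, "rx": 0, "ry": 0, "rz": 0, "hand": 1},
    {"dx": 0, "dy": 0, "dz": 0.08, "rx": 0, "ry": 0, "rz": 0, "hand": 1},
    {"dx": 0, "dy": 0, "dz": 0.1133, "rx": 0, "ry": 0, "rz": 0, "hand": 1},
    {"dx": 0, "dy": 0, "dz": 0.1333, "rx": 0, "ry": 0, "rz": 0, "hand": 1},
    {"dx": 0, "dy": 0, "dz": 0.14, "rx": 0, "ry": 0, "rz": 0, "hand": 1},
    {"dx": 0, "dy": 0, "dz": 0.14, "rx": 0, "ry": 0, "rz": 0, "hand": 1},
    {"dx": 0, "dy": 0, "dz": 0.14, "rx": 0, "ry": 0, "rz": 0, "hand": 0.2},
    {"dx": 0, "dy": 0, "dz": 0.14, "rx": 0, "ry": 0, "rz": 0, "hand": 0.2},
    {"dx": 0, "dy": 0, "dz": 0.14, "rx": 0, "ry": 0, "rz": 0, "hand": 0.2},
    {"dx": 0, "dy": 0, "dz": 0.14, "rx": 0, "ry": 0, "rz": 0, "hand": 0.2},
    {"dx": 0, "dy": 0, "dz": 0.14, "rx": 0, "ry": 0, "rz": 0, "hand": 0.2},
    {"dx": 0, "dy": 0, "dz": 0.14, "rx": 0, "ry": 0, "rz": 0, "hand": 0.2},
  ],
)

```text
time_s: 10.35
tcp_pos: [0.4511, 0.1726, 0.013]
orientation: [[-0.944, -0.329, 0.001], [-0.329, 0.944, -0.0], [-0.001, -0.0, -1.0]]
force: [-1.1, -0.8, 6.7]
grip_width: 0.0586
gripper_force: 42.5
```

```bash
python3 go.py 452 172.5 110 199.2 630 146.5 110 199
```

```text
t 10.35 pos mm [451.0661 172.6387  13.0104] ang -160.77446577103046 w 0.058633514233696914 F [-1.1354 -0.7958  6.652 ]
d [-0.0009 -0.0005 -0.097 ] r [-0.02  0.03  0.03]
d [-0.1604 -0.0836 -0.0969] r [-0.02  0.03  0.23]
```

To row units: -0.16 m / 0.75 = -0.2133, -0.11 m / 0.75 = -0.1467, 0.2 degrees / 360 = 0.0006.

>>> play_rows(
  deltas=[
    {"dx": 0, "dy": 0, "dz": -0.04, "rx": 0, "ry": 0, "rz": 0, "hand": 0.2},
    {"dx": 0, "dy": 0, "dz": -0.0933, "rx": 0, "ry": 0, "rz": 0, "hand": 0.2},
    {"dx": -0.04, "dy": -0.02, "dz": -0.1293, "rx": 0, "ry": 0, "rz": 0.0006, "hand": 0.2},
    {"dx": -0.0933, "dy": -0.0467, "dz": -0.1293, "rx": 0, "ry": 0, "rz": 0.0006, "hand": 0.2},
    {"dx": -0.1467, "dy": -0.0733, "dz": -0.1293, "rx": 0, "ry": 0, "rz": 0.0006, "hand": 0.2},
    {"dx": -0.1867, "dy": -0.0973, "dz": -0.1293, "rx": 0, "ry": 0, "rz": 0.0006, "hand": 0.2},
    {"dx": -0.2133, "dy": -0.112, "dz": -0.1293, "rx": 0, "ry": 0, "rz": 0.0006, "hand": 0.2},
    {"dx": -0.2133, "dy": -0.112, "dz": -0.1133, "rx": 0, "ry": 0, "rz": 0.0006, "hand": 0.2},
    {"dx": -0.2133, "dy": -0.112, "dz": -0.0867, "rx": 0, "ry": 0, "rz": 0.0006, "hand": 0.2},
    {"dx": -0.2133, "dy": -0.112, "dz": -0.0733, "rx": 0, "ry": 0, "rz": 0.0006, "hand": 0.2},
    {"dx": -0.2133, "dy": -0.112, "dz": -0.0733, "rx": 0, "ry": 0, "rz": 0.0006, "hand": 0.2},
    {"dx": -0.2133, "dy": -0.112, "dz": -0.0733, "rx": 0, "ry": 0, "rz": 0.0006, "hand": 0.2},
  ],
)

```text
time_s: 11.55
tcp_pos: [0.628, 0.146, 0.0665]
orientation: [[-0.945, -0.326, -0.003], [-0.326, 0.945, -0.001], [0.003, 0.0, -1.0]]
force: [0.6, -0.6, -1.2]
grip_width: 0.0584
gripper_force: 44.1
```

```bash
python3 go.py 629.3 146.2 60 199; python3 - <<'E'
from h import *
s=viewer.capture("side"); cv2.imwrite("pics/s5raw.png",s[:,:,::-1])
a=cv2.resize(s[130:187,205:262],None,fx=10,fy=10,interpolation=cv2.INTER_CUBIC)[:,:,::-1]
cv2.imwrite("pics/c5.png",cv2.convertScaleAbs(a,alpha=1.5,beta=10))
E
```

```text
t 11.55 pos mm [628.0402 146.0141  66.5124] ang -160.96469376709842 w 0.05841585227876462 F [ 0.5575 -0.5591 -1.2202]
d [-0.0013 -0.0002  0.0065] r [ 0.01 -0.16  0.04]
```

View pics/c5.png

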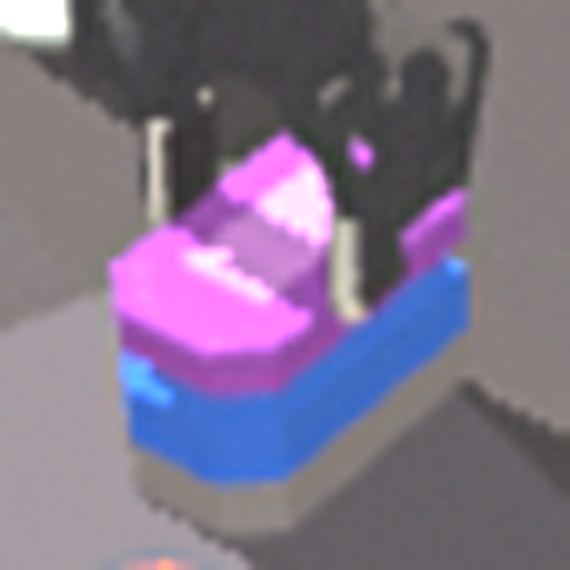

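Lid vertices (210,390) and (285,390) sit almost exactly above the tray's (215,483) and (290,480), so under 1 mm of shift is needed. Lowering.

To row units: 0.008 m / 0.75 = 0.0107, 0.007 m / 0.75 = 0.0093, -0.1 degrees / 360 = -0.0003.

>>> play_rows(
  deltas=[
    {"dx": -0.0008, "dy": -0.0011, "dz": 0.0013, "rx": 0, "ry": 0, "rz": 0, "hand": 0.2},
    {"dx": -0.0008, "dy": -0.0011, "dz": 0.004, "rx": 0, "ry": -0.0003, "rz": 0, "hand": 0.2},
    {"dx": -0.0008, "dy": -0.0011, "dz": 0.0067, "rx": 0, "ry": -0.0003, "rz": 0, "hand": 0.2},
    {"dx": -0.0008, "dy": -0.0011, "dz": 0.0093, "rx": 0, "ry": -0.0003, "rz": 0, "hand": 0.2},
    {"dx": -0.0008, "dy": -0.0011, "dz": 0.0107, "rx": 0, "ry": -0.0003, "rz": 0, "hand": 0.2},
    {"dx": -0.0008, "dy": -0.0011, "dz": 0.0107, "rx": 0, "ry": -0.0003, "rz": 0, "hand": 0.2},
  ],
)

```text
time_s: 12.2
tcp_pos: [0.6295, 0.1452, 0.0583]
orientation: [[-0.945, -0.326, -0.001], [-0.326, 0.945, -0.0], [0.001, 0.0, -1.0]]
force: [0.2, 0.3, -0.4]
grip_width: 0.0587
gripper_force: 44.1
```

```bash
python3 go.py 629 145.5 54.5 199
```

```text
t 12.2 pos mm [629.5404 145.2205  58.2565] ang -160.9839212192874 w 0.0586882944490623 F [ 0.2133  0.3358 -0.4006]
d [0.0004 0.0004 0.0038] r [ 0.   -0.03  0.02]
```

No contact, and it is already past the platform top. Seating and releasing.

To row units: 0.0042 m / 0.75 = 0.0056, 0.0036 m / 0.75 = 0.0048.

>>> play_rows(
  deltas=[
    {"dx": 0, "dy": 0, "dz": 0.002, "rx": 0, "ry": 0, "rz": 0, "hand": 0.2},
    {"dx": 0, "dy": 0, "dz": 0.0037, "rx": 0, "ry": 0, "rz": 0, "hand": 0.2},
    {"dx": 0, "dy": 0, "dz": 0.0048, "rx": 0, "ry": 0, "rz": 0, "hand": 0.2},
    {"dx": 0, "dy": 0, "dz": 0.0056, "rx": 0, "ry": 0, "rz": 0, "hand": 0.2},
    {"dx": 0, "dy": 0, "dz": 0.0056, "rx": 0, "ry": 0, "rz": 0, "hand": 0.2},
    {"dx": 0, "dy": 0, "dz": 0.0056, "rx": 0, "ry": 0, "rz": 0, "hand": 0.2},
  ],
)

```text
time_s: 12.8
tcp_pos: [0.6297, 0.1452, 0.0551]
orientation: [[-0.945, -0.326, 0.0], [-0.326, 0.945, -0.0], [-0.0, -0.0, -1.0]]
force: [-1.9, 0.0, 6.5]
grip_width: 0.0584
gripper_force: 44.8
```

```bash
python3 go.py 629 145.5 54.5 199
```

```text
t 12.8 pos mm [629.6958 145.2382  55.0724] ang -160.97803551579958 w 0.05841185038230565 F [-1.8557  0.0283  6.4653]
d [0.0006 0.0005 0.0006] r [-0.01  0.    0.02]
```

To row units: -0.18 m / 0.75 = -0.24, -0.05 m / 0.75 = -0.0667, 32 degrees / 360 = 0.0889.

>>> play_rows(
  deltas=[
    {"dx": 0, "dy": 0, "dz": 0, "rx": 0, "ry": 0, "rz": 0, "hand": 1},
    {"dx": 0, "dy": 0, "dz": 0, "rx": 0, "ry": 0, "rz": 0, "hand": 1},
    {"dx": 0, "dy": 0, "dz": 0, "rx": 0, "ry": 0, "rz": 0, "hand": 1},
    {"dx": 0, "dy": 0, "dz": 0, "rx": 0, "ry": 0, "rz": 0, "hand": 1},
    {"dx": 0, "dy": 0, "dz": -0.0133, "rx": 0, "ry": 0, "rz": 0, "hand": 1},
    {"dx": 0, "dy": 0, "dz": -0.04, "rx": 0, "ry": 0, "rz": 0, "hand": 1},
    {"dx": 0, "dy": 0, "dz": -0.08, "rx": 0, "ry": 0, "rz": 0, "hand": 1},
    {"dx": 0, "dy": 0, "dz": -0.1333, "rx": 0, "ry": 0, "rz": 0, "hand": 1},
    {"dx": 0.0667, "dy": -0.0667, "dz": -0.1333, "rx": 0, "ry": 0, "rz": 0.0222, "hand": 1},
    {"dx": 0.0933, "dy": -0.1333, "dz": -0.1333, "rx": 0, "ry": 0, "rz": 0.0444, "hand": 1},
    {"dx": 0.12, "dy": -0.1867, "dz": -0.1333, "rx": 0, "ry": 0, "rz": 0.0667, "hand": 1},
    {"dx": 0.1467, "dy": -0.24, "dz": -0.1333, "rx": 0, "ry": 0, "rz": 0.0889, "hand": 1},
  ],
)

```text
time_s: 14.0
tcp_pos: [0.5858, -0.0496, 0.1555]
orientation: [[-0.973, 0.229, 0.001], [0.229, 0.973, -0.0], [-0.001, -0.0, -1.0]]
force: [0.7, -0.4, 0.8]
grip_width: 0.0856
gripper_force: 0.0
```

```bash
python3 go.py 447.8 -340 120 83
```

```text
t 14.0 pos mm [585.7752 -49.5936 155.4667] ang 166.7390984609911 w 0.08560885322801165 F [ 0.7169 -0.3688  0.8024]
d [ 0.0677 -0.3143  0.0354] r [ 0.05  0.07 83.74]
```

To row units: -0.304 m / 0.75 = -0.4053, 0.05 m / 0.75 = 0.0667, 83.7 degrees / 360 = 0.2325.

>>> play_rows(
  deltas=[
    {"dx": 0.0133, "dy": -0.0533, "dz": 0.0067, "rx": 0, "ry": 0, "rz": 0.0222, "hand": 1},
    {"dx": 0.0267, "dy": -0.1067, "dz": 0.0133, "rx": 0, "ry": 0, "rz": 0.0444, "hand": 1},
    {"dx": 0.04, "dy": -0.16, "dz": 0.02, "rx": 0, "ry": 0, "rz": 0.0667, "hand": 1},
    {"dx": 0.0533, "dy": -0.2133, "dz": 0.0267, "rx": 0, "ry": 0, "rz": 0.0889, "hand": 1},
    {"dx": 0.0667, "dy": -0.2667, "dz": 0.0333, "rx": 0, "ry": 0, "rz": 0.1111, "hand": 1},
    {"dx": 0.08, "dy": -0.32, "dz": 0.04, "rx": 0, "ry": 0, "rz": 0.1333, "hand": 1},
    {"dx": 0.0893, "dy": -0.3733, "dz": 0.0467, "rx": 0, "ry": 0, "rz": 0.1556, "hand": 1},
    {"dx": 0.0893, "dy": -0.4053, "dz": 0.0467, "rx": 0, "ry": 0, "rz": 0.1778, "hand": 1},
    {"dx": 0.0893, "dy": -0.4053, "dz": 0.0467, "rx": 0, "ry": 0, "rz": 0.2, "hand": 1},
    {"dx": 0.0893, "dy": -0.4053, "dz": 0.0467, "rx": 0, "ry": 0, "rz": 0.2222, "hand": 1},
    {"dx": 0.0893, "dy": -0.4053, "dz": 0.0467, "rx": 0, "ry": 0, "rz": 0.2325, "hand": 1},
    {"dx": 0.0893, "dy": -0.4053, "dz": 0.0467, "rx": 0, "ry": 0, "rz": 0.2325, "hand": 1},
  ],
)

```text
time_s: 15.2
tcp_pos: [0.4526, -0.3296, 0.12]
orientation: [[0.117, 0.993, 0.001], [0.993, -0.117, -0.001], [-0.0, 0.001, -1.0]]
force: [0.6, 0.4, 0.0]
grip_width: 0.0854
gripper_force: 0.0
```

```bash
python3 go.py 447.8 -340 22 83; python3 - <<'E'
from h import *
s=viewer.capture("side"); t=viewer.capture("top"); cv2.imwrite("pics/s6.png",s[:,:,::-1])
a=cv2.resize(s[110:350,130:345],None,fx=2.2,fy=2.2,interpolation=cv2.INTER_CUBIC)[:,:,::-1]
cv2.imwrite("pics/c6.png",cv2.convertScaleAbs(a,alpha=1.5,beta=10))
print("lid on tray",box("top",blob(t,(195,160,50,50),(130,80,60),(160,255,255)),.05))
E
```

```text
t 15.2 pos mm [ 452.6107 -329.6022  120.0049] ang 83.27286711108906 w 0.08544092095661533 F [0.562  0.407  0.0217]
d [-0.0108 -0.0036  0.098 ] r [0.03 0.03 0.27]
lid on tray {'rect': array([629.8659, 146.9029]), 'size': array([105.7913,  63.2587]), 'ang': 18.78610610961914, 'cen': array([631.6017, 147.4774]), 'yaw': np.float64(19.37381812123163)}
```

View pics/c6.png

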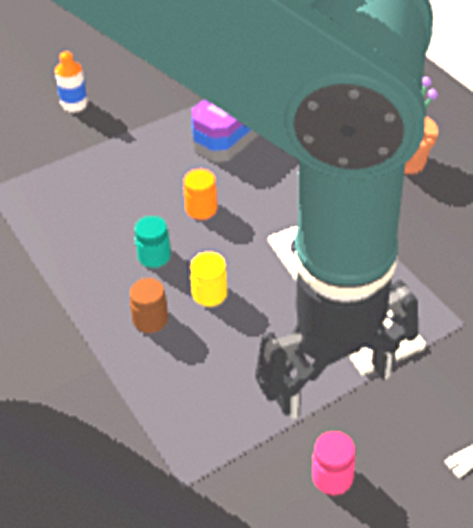

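The gripper is over the pink jar and the stack looks flush at crop (222,127). Descending on pink.

To row units: 0.102 m / 0.75 = 0.136, -0.0036 m / 0.75 = -0.0048, 0.3 degrees / 360 = 0.0008.

>>> play_rows(
  deltas=[
    {"dx": -0.0144, "dy": -0.0048, "dz": 0.0267, "rx": 0, "ry": 0, "rz": 0.0008, "hand": 1},
    {"dx": -0.0144, "dy": -0.0048, "dz": 0.0667, "rx": 0, "ry": 0, "rz": 0.0008, "hand": 1},
    {"dx": -0.0144, "dy": -0.0048, "dz": 0.1067, "rx": 0, "ry": 0, "rz": 0.0008, "hand": 1},
    {"dx": -0.0144, "dy": -0.0048, "dz": 0.1333, "rx": 0, "ry": 0, "rz": 0.0008, "hand": 1},
    {"dx": -0.0144, "dy": -0.0048, "dz": 0.136, "rx": 0, "ry": 0, "rz": 0.0008, "hand": 1},
    {"dx": -0.0144, "dy": -0.0048, "dz": 0.136, "rx": 0, "ry": 0, "rz": 0.0008, "hand": -0.3},
    {"dx": -0.0144, "dy": -0.0048, "dz": 0.136, "rx": 0, "ry": 0, "rz": 0.0008, "hand": -0.3},
    {"dx": -0.0144, "dy": -0.0048, "dz": 0.136, "rx": 0, "ry": 0, "rz": 0.0008, "hand": -0.3},
    {"dx": -0.0144, "dy": -0.0048, "dz": 0.136, "rx": 0, "ry": 0, "rz": 0.0008, "hand": -0.3},
    {"dx": -0.0144, "dy": -0.0048, "dz": 0.136, "rx": 0, "ry": 0, "rz": 0.0008, "hand": -0.3},
    {"dx": -0.0144, "dy": -0.0048, "dz": 0.136, "rx": 0, "ry": 0, "rz": 0.0008, "hand": -0.3},
    {"dx": -0.0144, "dy": -0.0048, "dz": 0.136, "rx": 0, "ry": 0, "rz": 0.0008, "hand": -0.3},
  ],
)

```text
time_s: 16.5
tcp_pos: [0.4485, -0.3403, 0.0189]
orientation: [[0.121, 0.993, 0.002], [0.993, -0.121, -0.002], [-0.002, 0.002, -1.0]]
force: [-0.2, 0.8, 6.2]
grip_width: 0.0388
gripper_force: 39.9
```

```bash
python3 go.py 447.8 -340 110 83 602.2 -86 90 83.4
```

```text
t 16.5 pos mm [ 448.5476 -340.3446   18.9318] ang 83.0278841497754 w 0.03875029394529736 F [-0.1613  0.8048  6.2383]
d [ 0.0001 -0.0006 -0.0911] r [0.13 0.1  0.03]
d [ 0.271   0.1218 -0.0713] r [ 0.13  0.1  -0.37]
```

To row units: 0.269 m / 0.75 = 0.3587, 0.262 m / 0.75 = 0.3493, -0.4 degrees / 360 = -0.0011.

>>> play_rows(
  deltas=[
    {"dx": 0, "dy": 0, "dz": -0.04, "rx": 0, "ry": 0, "rz": 0, "hand": -0.3},
    {"dx": 0, "dy": 0, "dz": -0.0933, "rx": 0, "ry": 0, "rz": 0, "hand": -0.3},
    {"dx": 0.04, "dy": 0.02, "dz": -0.12, "rx": 0, "ry": 0, "rz": 0, "hand": -0.3},
    {"dx": 0.0933, "dy": 0.0467, "dz": -0.12, "rx": 0, "ry": 0, "rz": 0, "hand": -0.3},
    {"dx": 0.1533, "dy": 0.0733, "dz": -0.12, "rx": 0.0003, "ry": 0.0003, "rz": -0.0011, "hand": -0.3},
    {"dx": 0.2133, "dy": 0.1, "dz": -0.12, "rx": 0.0003, "ry": 0.0003, "rz": -0.0011, "hand": -0.3},
    {"dx": 0.2667, "dy": 0.1267, "dz": -0.12, "rx": 0.0003, "ry": 0.0003, "rz": -0.0011, "hand": -0.3},
    {"dx": 0.32, "dy": 0.1493, "dz": -0.1067, "rx": 0.0003, "ry": 0.0003, "rz": -0.0011, "hand": -0.3},
    {"dx": 0.3493, "dy": 0.1627, "dz": -0.0867, "rx": 0.0003, "ry": 0.0003, "rz": -0.0011, "hand": -0.3},
    {"dx": 0.3587, "dy": 0.1648, "dz": -0.0667, "rx": 0.0003, "ry": 0.0003, "rz": -0.0011, "hand": -0.3},
    {"dx": 0.3587, "dy": 0.1648, "dz": -0.0533, "rx": 0.0003, "ry": 0.0003, "rz": -0.0011, "hand": -0.3},
    {"dx": 0.3587, "dy": 0.1648, "dz": -0.0533, "rx": 0.0003, "ry": 0.0003, "rz": -0.0011, "hand": -0.3},
  ],
)

```text
time_s: 17.7
tcp_pos: [0.601, -0.0881, 0.0558]
orientation: [[0.115, 0.993, -0.005], [0.993, -0.115, 0.002], [0.002, -0.005, -1.0]]
force: [-0.1, -0.3, -1.2]
grip_width: 0.0387
gripper_force: 40.5
```

```bash
python3 go.py 603.8 -87.8 26.9 83.4
```

```text
t 17.7 pos mm [601.0164 -88.0531  55.7838] ang 83.41002683345998 w 0.03873971032476884 F [-0.0505 -0.2985 -1.1855]
d [0.0005 0.0029 0.0289] r [-0.31 -0.1   0.01]
```

To row units: 0.022 m / 0.75 = 0.0293, 0.005 m / 0.75 = 0.0067.

>>> play_rows(
  deltas=[
    {"dx": 0, "dy": 0, "dz": 0.0067, "rx": 0, "ry": 0, "rz": 0, "hand": -0.3},
    {"dx": 0, "dy": 0, "dz": 0.02, "rx": 0, "ry": 0, "rz": 0, "hand": -0.3},
    {"dx": 0, "dy": 0, "dz": 0.0293, "rx": 0, "ry": 0, "rz": 0, "hand": -0.3},
    {"dx": 0, "dy": 0, "dz": 0.0293, "rx": 0, "ry": 0, "rz": 0, "hand": -0.3},
    {"dx": 0, "dy": 0, "dz": 0.0293, "rx": 0, "ry": 0, "rz": 0, "hand": -0.3},
  ],
)

```text
time_s: 18.2
tcp_pos: [0.6028, -0.0878, 0.0351]
orientation: [[0.115, 0.993, -0.002], [0.993, -0.115, 0.002], [0.002, -0.002, -1.0]]
force: [-0.6, 0.1, -1.4]
grip_width: 0.0387
gripper_force: 40.5
```

```bash
python3 go.py 603.8 -87.8 26.9 83.4
```

```text
t 18.2 pos mm [602.7663 -87.7895  35.088 ] ang 83.39194963808914 w 0.038735347616102304 F [-0.5787  0.0533 -1.3517]
d [0.0001 0.001  0.0082] r [-0.13 -0.1  -0.01]
```

To row units: 0.01 m / 0.75 = 0.0133, 0.009 m / 0.75 = 0.012.

>>> play_rows(
  deltas=[
    {"dx": 0, "dy": 0, "dz": 0.004, "rx": 0, "ry": 0, "rz": 0, "hand": -0.3},
    {"dx": 0, "dy": 0, "dz": 0.008, "rx": 0, "ry": 0, "rz": 0, "hand": -0.3},
    {"dx": 0, "dy": 0, "dz": 0.012, "rx": 0, "ry": 0, "rz": 0, "hand": -0.3},
    {"dx": 0, "dy": 0, "dz": 0.0133, "rx": 0, "ry": 0, "rz": 0, "hand": -0.3},
    {"dx": 0, "dy": 0, "dz": 0.0133, "rx": 0, "ry": 0, "rz": 0, "hand": -0.3},
    {"dx": 0, "dy": 0, "dz": 0.0133, "rx": 0, "ry": 0, "rz": 0, "hand": -0.3},
  ],
)

```text
time_s: 18.8
tcp_pos: [0.6032, -0.0875, 0.0269]
orientation: [[0.114, 0.993, -0.001], [0.993, -0.114, 0.002], [0.002, -0.001, -1.0]]
force: [-4.3, 1.5, 13.6]
grip_width: 0.039
gripper_force: 41.9
```

```bash
python3 go.py 603.8 -87.8 26.9 83.4; python3 - <<'E'
from h import *
s=viewer.capture("side"); cv2.imwrite("pics/s7.png",s[:,:,::-1])
a=cv2.resize(s[190:270,240:320],None,fx=6,fy=6,interpolation=cv2.INTER_CUBIC)[:,:,::-1]
cv2.imwrite("pics/c7.png",cv2.convertScaleAbs(a,alpha=1.2,beta=10))
E
```

```text
t 18.8 pos mm [603.2035 -87.4734  26.877 ] ang 83.43180199083633 w 0.03896029824817601 F [-4.3424  1.484  13.6451]
d [-0.0003  0.0006 -0.    ] r [-0.06 -0.09  0.03]
```

View pics/c7.png

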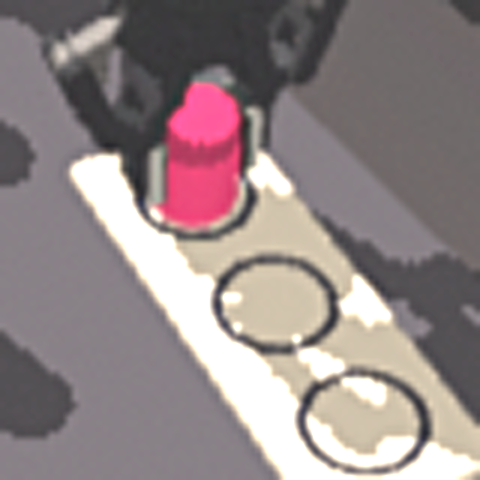

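To row units: -0.168 m / 0.75 = -0.224, -0.12 m / 0.75 = -0.16.

>>> play_rows(
  deltas=[
    {"dx": 0, "dy": 0, "dz": 0, "rx": 0, "ry": 0, "rz": 0, "hand": 1},
    {"dx": 0, "dy": 0, "dz": 0, "rx": 0, "ry": 0, "rz": 0, "hand": 1},
    {"dx": 0, "dy": 0, "dz": 0, "rx": 0, "ry": 0, "rz": 0, "hand": 1},
    {"dx": 0, "dy": 0, "dz": 0, "rx": 0, "ry": 0, "rz": 0, "hand": 1},
    {"dx": 0, "dy": 0, "dz": -0.0267, "rx": 0, "ry": 0, "rz": 0, "hand": 1},
    {"dx": 0, "dy": 0, "dz": -0.08, "rx": 0, "ry": 0, "rz": 0, "hand": 1},
    {"dx": 0, "dy": 0, "dz": -0.1333, "rx": 0, "ry": 0, "rz": 0, "hand": 1},
    {"dx": 0.0267, "dy": -0.0533, "dz": -0.1333, "rx": 0, "ry": 0, "rz": 0, "hand": 1},
    {"dx": 0.0533, "dy": -0.1067, "dz": -0.1333, "rx": 0, "ry": 0, "rz": 0, "hand": 1},
    {"dx": 0.08, "dy": -0.16, "dz": -0.1333, "rx": 0, "ry": 0, "rz": 0, "hand": 1},
    {"dx": 0.1067, "dy": -0.2067, "dz": -0.1333, "rx": 0, "ry": 0, "rz": 0, "hand": 1},
    {"dx": 0.1067, "dy": -0.224, "dz": -0.1333, "rx": 0, "ry": 0, "rz": 0, "hand": 1},
  ],
)

```text
time_s: 20.05
tcp_pos: [0.4405, 0.0132, 0.1252]
orientation: [[0.113, 0.994, -0.006], [0.994, -0.113, 0.003], [0.002, -0.006, -1.0]]
force: [-0.2, -0.1, -0.5]
grip_width: 0.0856
gripper_force: 0.0
```

>>> play_rows(
  deltas=[
    {"dx": 0, "dy": 0, "dz": 0, "rx": 0, "ry": 0, "rz": 0, "hand": 1},
    {"dx": 0, "dy": 0, "dz": 0, "rx": 0, "ry": 0, "rz": 0, "hand": 1},
    {"dx": 0, "dy": 0, "dz": 0, "rx": 0, "ry": 0, "rz": 0, "hand": 1},
  ],
)

```text
time_s: 20.35
tcp_pos: [0.4478, 0.0102, 0.1261]
orientation: [[0.115, 0.993, 0.001], [0.993, -0.115, 0.001], [0.002, 0.001, -1.0]]
force: [-0.1, -0.3, -0.6]
grip_width: 0.0855
gripper_force: 0.0
```

```bash
python3 go.py 443.9 11.5 18 83.4; cat > pj.py <<'E'
from h import *
t=viewer.capture("top"); s=viewer.capture("side")
R=dict(pink=(602.2,-86.0),glue=(594.1,-155.3),teal=(586.2,-224.9)); print("rings cam",R)
for n,lo,hi in(("pink",(160,100,60),(179,255,255)),("teal",(75,100,40),(98,255,255))):
    try:
        c=blob(t,(275,175,85,45),lo,hi); print(n,"on tile top cam mm",cast("top",centroid(c),.033)*1000,np.ptp(c,axis=0))
        c=blob(s,(245,195,80,75),lo,hi); print(n,"side",cast("side",centroid(c),.033)*1000,np.ptp(c,axis=0))
    except ValueError: print(n,"not seen")
E
python3 pj.py
```

```text
t 20.35 pos mm [447.7936  10.1834 126.0668] ang 83.37550798622233 w 0.08545329928007003 F [-0.1283 -0.297  -0.5533]
d [ 0.0007 -0.0041  0.1081] r [ 0.04 -0.09 -0.02]
rings cam {'pink': (602.2, -86.0), 'glue': (594.1, -155.3), 'teal': (586.2, -224.9)}
pink on tile top cam mm [[601.5481 -85.0578]] [13.   12.75]
pink side [[604.2359 -84.191 ]] [16.5  24.25]
teal not seen
```

To row units: 0.108 m / 0.75 = 0.144, 0.08 m / 0.75 = 0.1067.

>>> play_rows(
  deltas=[
    {"dx": -0.0008, "dy": -0.0027, "dz": 0.0267, "rx": 0, "ry": 0, "rz": 0, "hand": 1},
    {"dx": -0.0008, "dy": -0.0027, "dz": 0.0667, "rx": 0, "ry": 0, "rz": 0, "hand": 1},
    {"dx": -0.0008, "dy": -0.0027, "dz": 0.1067, "rx": 0, "ry": 0, "rz": 0, "hand": 1},
    {"dx": -0.0008, "dy": -0.0027, "dz": 0.1333, "rx": 0, "ry": 0, "rz": 0, "hand": 1},
    {"dx": -0.0008, "dy": -0.0027, "dz": 0.144, "rx": 0, "ry": 0, "rz": 0, "hand": 1},
    {"dx": -0.0008, "dy": -0.0027, "dz": 0.144, "rx": 0, "ry": 0, "rz": 0, "hand": 1},
    {"dx": -0.0008, "dy": -0.0027, "dz": 0.144, "rx": 0, "ry": 0, "rz": 0, "hand": -0.3},
    {"dx": -0.0008, "dy": -0.0027, "dz": 0.144, "rx": 0, "ry": 0, "rz": 0, "hand": -0.3},
    {"dx": -0.0008, "dy": -0.0027, "dz": 0.144, "rx": 0, "ry": 0, "rz": 0, "hand": -0.3},
    {"dx": -0.0008, "dy": -0.0027, "dz": 0.144, "rx": 0, "ry": 0, "rz": 0, "hand": -0.3},
    {"dx": -0.0008, "dy": -0.0027, "dz": 0.144, "rx": 0, "ry": 0, "rz": 0, "hand": -0.3},
    {"dx": -0.0008, "dy": -0.0027, "dz": 0.144, "rx": 0, "ry": 0, "rz": 0, "hand": -0.3},
  ],
)

```text
time_s: 21.65
tcp_pos: [0.4439, 0.0108, 0.0188]
orientation: [[0.114, 0.993, 0.0], [0.993, -0.114, 0.002], [0.002, 0.0, -1.0]]
force: [-0.6, -0.5, 6.6]
grip_width: 0.0385
gripper_force: 39.4
```

```bash
python3 go.py 588.3 -227 110 83.4
```

```text
t 21.65 pos mm [443.9381  10.7565  18.8129] ang 83.42809299796362 w 0.03848278871308548 F [-0.632  -0.5147  6.5869]
d [-0.2195  0.1706 -0.0915] r [ 0.01 -0.09  0.03]
```

To row units: -0.2195 m / 0.75 = -0.2927, 0.1706 m / 0.75 = 0.2275.

>>> play_rows(
  deltas=[
    {"dx": 0, "dy": 0, "dz": -0.04, "rx": 0, "ry": 0, "rz": 0, "hand": -0.3},
    {"dx": 0, "dy": 0, "dz": -0.0933, "rx": 0, "ry": 0, "rz": 0, "hand": -0.3},
    {"dx": -0.0333, "dy": 0.0267, "dz": -0.1227, "rx": 0, "ry": 0, "rz": 0, "hand": -0.3},
    {"dx": -0.08, "dy": 0.06, "dz": -0.1227, "rx": 0, "ry": 0, "rz": 0, "hand": -0.3},
    {"dx": -0.1267, "dy": 0.0973, "dz": -0.1227, "rx": 0, "ry": 0, "rz": 0, "hand": -0.3},
    {"dx": -0.1733, "dy": 0.1333, "dz": -0.1227, "rx": 0, "ry": 0, "rz": 0, "hand": -0.3},
    {"dx": -0.22, "dy": 0.1707, "dz": -0.1227, "rx": 0, "ry": 0, "rz": 0, "hand": -0.3},
    {"dx": -0.26, "dy": 0.2027, "dz": -0.1227, "rx": 0, "ry": 0, "rz": 0, "hand": -0.3},
    {"dx": -0.284, "dy": 0.2213, "dz": -0.1133, "rx": 0, "ry": 0, "rz": 0, "hand": -0.3},
    {"dx": -0.2927, "dy": 0.2275, "dz": -0.0867, "rx": 0, "ry": 0, "rz": 0, "hand": -0.3},
    {"dx": -0.2927, "dy": 0.2275, "dz": -0.06, "rx": 0, "ry": 0, "rz": 0, "hand": -0.3},
    {"dx": -0.2927, "dy": 0.2275, "dz": -0.04, "rx": 0, "ry": 0, "rz": 0, "hand": -0.3},
  ],
)

```text
time_s: 22.85
tcp_pos: [0.5871, -0.227, 0.0462]
orientation: [[0.115, 0.993, -0.002], [0.993, -0.115, 0.002], [0.002, -0.002, -1.0]]
force: [-0.1, 0.0, -0.8]
grip_width: 0.0388
gripper_force: 40.7
```

To row units: 0.01 m / 0.75 = 0.0133, 0.005 m / 0.75 = 0.0067.

>>> play_rows(
  deltas=[
    {"dx": 0, "dy": 0, "dz": 0, "rx": 0, "ry": 0, "rz": 0, "hand": -0.3},
    {"dx": 0, "dy": 0, "dz": 0.0067, "rx": 0, "ry": 0, "rz": 0, "hand": -0.3},
    {"dx": 0, "dy": 0, "dz": 0.0133, "rx": 0, "ry": 0, "rz": 0, "hand": -0.3},
    {"dx": 0, "dy": 0, "dz": 0.0133, "rx": 0, "ry": 0, "rz": 0, "hand": -0.3},
    {"dx": 0, "dy": 0, "dz": 0.0133, "rx": 0, "ry": 0, "rz": 0, "hand": -0.3},
    {"dx": 0, "dy": 0, "dz": 0.0133, "rx": 0, "ry": 0, "rz": 0, "hand": -0.3},
  ],
)

```text
time_s: 23.45
tcp_pos: [0.5879, -0.2269, 0.0376]
orientation: [[0.115, 0.993, -0.001], [0.993, -0.115, 0.001], [0.001, -0.001, -1.0]]
force: [0.3, 0.4, -0.7]
grip_width: 0.0386
gripper_force: 40.7
```

```bash
python3 go.py 588.1 -227.2 26.8 83.4
```

```text
t 23.45 pos mm [ 587.9095 -226.9234   37.6398] ang 83.42325299496046 w 0.03856562910363618 F [ 0.2637  0.4142 -0.7328]
d [-0.0003  0.0002  0.0108] r [-0.05 -0.08  0.02]
```

>>> play_rows(
  deltas=[
    {"dx": 0, "dy": 0, "dz": 0.0053, "rx": 0, "ry": 0, "rz": 0, "hand": -0.3},
    {"dx": 0, "dy": 0, "dz": 0.0107, "rx": 0, "ry": 0, "rz": 0, "hand": -0.3},
    {"dx": 0, "dy": 0, "dz": 0.0147, "rx": 0, "ry": 0, "rz": 0, "hand": -0.3},
    {"dx": 0, "dy": 0, "dz": 0.0147, "rx": 0, "ry": 0, "rz": 0, "hand": -0.3},
    {"dx": 0, "dy": 0, "dz": 0.0147, "rx": 0, "ry": 0, "rz": 0, "hand": -0.3},
    {"dx": 0, "dy": 0, "dz": 0.0147, "rx": 0, "ry": 0, "rz": 0, "hand": -0.3},
  ],
)

```text
time_s: 24.05
tcp_pos: [0.5875, -0.2267, 0.0269]
orientation: [[0.115, 0.993, -0.002], [0.993, -0.115, 0.002], [0.002, -0.002, -1.0]]
force: [-1.8, 1.6, 9.0]
grip_width: 0.0389
gripper_force: 41.5
```

To row units: -0.13 m / 0.75 = -0.1733, -0.1 m / 0.75 = -0.1333.

>>> play_rows(
  deltas=[
    {"dx": 0, "dy": 0, "dz": 0, "rx": 0, "ry": 0, "rz": 0, "hand": 1},
    {"dx": 0, "dy": 0, "dz": 0, "rx": 0, "ry": 0, "rz": 0, "hand": 1},
    {"dx": 0, "dy": 0, "dz": 0, "rx": 0, "ry": 0, "rz": 0, "hand": 1},
    {"dx": 0, "dy": 0, "dz": 0, "rx": 0, "ry": 0, "rz": 0, "hand": 1},
    {"dx": 0, "dy": 0, "dz": -0.0267, "rx": 0, "ry": 0, "rz": 0, "hand": 1},
    {"dx": 0, "dy": 0, "dz": -0.08, "rx": 0, "ry": 0, "rz": 0, "hand": 1},
    {"dx": 0, "dy": 0, "dz": -0.1333, "rx": 0, "ry": 0, "rz": 0, "hand": 1},
    {"dx": 0, "dy": 0, "dz": -0.1733, "rx": 0, "ry": 0, "rz": 0, "hand": 1},
    {"dx": 0, "dy": 0, "dz": -0.1733, "rx": 0, "ry": 0, "rz": 0, "hand": 1},
  ],
)

```text
time_s: 24.95
tcp_pos: [0.5908, -0.2286, 0.1611]
orientation: [[0.115, 0.993, 0.006], [0.993, -0.115, -0.002], [-0.002, 0.007, -1.0]]
force: [0.2, -0.2, -0.3]
grip_width: 0.0851
gripper_force: 0.0
```

```bash
python3 go.py 489 323 150 83.4
```

```text
t 24.95 pos mm [ 590.8398 -228.5532  161.0609] ang 83.42358544282625 w 0.08508115205923776 F [ 0.2093 -0.1707 -0.3394]
d [ 0.5363 -0.1644  0.0092] r [0.38 0.09 0.02]
```

```bash
python3 pj.py; python3 - <<'E'
from h import *
t=viewer.capture("top"); s=viewer.capture("side")
a=blob(t,(148,215,28,28),(3,130,80),(20,255,255)); b=blob(s,(150,128,25,38),(3,130,80),(20,255,255))
ca,cb=centroid(a),centroid(b)
for z in(.06,.066,.072): print(z,cast("top",ca,z)*1000,cast("side",cb,z)*1000)
def proj(x,y):
  for v,c,h in(("top",ca,a),("side",cb,b)):
    print(v,"seen",c,h.min(0),h.max(0),"pred z0/60/87",project(v,[[x,y,0],[x,y,.06],[x,y,.087]]))
proj(.487,.3245)
c=blob(s,(148,125,28,42),(95,90,50),(128,255,255)); print("band side",c.min(0),c.max(0))
for z in(.02,.03,.04): print(z,cast("side",[[ (c[:,0].min()+c[:,0].max())/2,(c[:,1].min()+c[:,1].max())/2]],z)*1000)
E
```

```text
rings cam {'pink': (602.2, -86.0), 'glue': (594.1, -155.3), 'teal': (586.2, -224.9)}
pink on tile top cam mm [[601.5398 -85.0524]] [13.   12.75]
pink side [[602.7929 -84.8628]] [16.5  24.25]
teal on tile top cam mm [[ 585.5046 -222.1437]] [11.25 12.  ]
teal side [[ 588.1243 -224.184 ]] [17.75 24.5 ]
0.06 [[488.0742 329.3109]] [[493.136  339.2951]]
0.066 [[487.5016 327.8771]] [[490.3387 331.4061]]
0.072 [[486.9289 326.4433]] [[487.5415 323.5171]]
top seen [159.2978 227.8492] [153.875 222.125] [165.125 233.625] pred z0/60/87 [[165.1016 230.121 ]
 [160.8291 228.2384]
 [158.7901 227.3399]]
side seen [160.1933 139.3492] [154.375 132.625] [166.625 144.625] pred z0/60/87 [[163.1239 158.1903]
 [160.4399 142.4961]
 [159.1797 135.1274]]
band side [155.625 146.625] [168.625 156.125]
0.02 [[490.2816 332.2963]]
0.03 [[485.8691 319.8398]]
0.04 [[481.4566 307.3832]]
```

To row units: 0.536 m / 0.75 = 0.7147, 0.51 m / 0.75 = 0.68.

>>> play_rows(
  deltas=[
    {"dx": 0.0667, "dy": -0.02, "dz": 0, "rx": 0, "ry": 0, "rz": 0, "hand": 1},
    {"dx": 0.1333, "dy": -0.04, "dz": 0, "rx": 0, "ry": 0, "rz": 0, "hand": 1},
    {"dx": 0.2, "dy": -0.06, "dz": 0, "rx": 0, "ry": 0, "rz": 0, "hand": 1},
    {"dx": 0.2667, "dy": -0.08, "dz": 0, "rx": 0, "ry": 0, "rz": 0, "hand": 1},
    {"dx": 0.3333, "dy": -0.1, "dz": 0, "rx": 0, "ry": 0, "rz": 0, "hand": 1},
    {"dx": 0.4, "dy": -0.12, "dz": 0, "rx": 0, "ry": 0, "rz": 0, "hand": 1},
    {"dx": 0.46, "dy": -0.14, "dz": 0, "rx": 0, "ry": 0, "rz": 0, "hand": 1},
    {"dx": 0.52, "dy": -0.16, "dz": 0, "rx": 0, "ry": 0, "rz": 0, "hand": 1},
    {"dx": 0.58, "dy": -0.176, "dz": 0, "rx": 0, "ry": 0, "rz": 0, "hand": 1},
    {"dx": 0.6333, "dy": -0.1933, "dz": 0, "rx": 0, "ry": 0, "rz": 0, "hand": 1},
    {"dx": 0.68, "dy": -0.2067, "dz": 0, "rx": 0, "ry": 0, "rz": 0, "hand": 1},
    {"dx": 0.7147, "dy": -0.2173, "dz": 0, "rx": 0, "ry": 0, "rz": 0, "hand": 1},
  ],
)

```text
time_s: 26.35
tcp_pos: [0.4854, 0.3261, 0.1554]
orientation: [[0.113, 0.994, -0.004], [0.994, -0.113, 0.001], [0.0, -0.005, -1.0]]
force: [0.1, 0.1, 0.3]
grip_width: 0.0855
gripper_force: 0.0
```

>>> play_rows(
  deltas=[
    {"dx": 0, "dy": 0, "dz": 0, "rx": 0, "ry": 0, "rz": 0, "hand": 1},
    {"dx": 0, "dy": 0, "dz": 0, "rx": 0, "ry": 0, "rz": 0, "hand": 1},
    {"dx": 0, "dy": 0, "dz": 0, "rx": 0, "ry": 0, "rz": 0, "hand": 1},
    {"dx": 0, "dy": 0, "dz": 0, "rx": 0, "ry": 0, "rz": 0, "hand": 1},
  ],
)

```text
time_s: 26.75
tcp_pos: [0.4873, 0.3228, 0.1568]
orientation: [[0.116, 0.993, -0.003], [0.993, -0.116, 0.001], [0.001, -0.003, -1.0]]
force: [0.2, 0.1, 0.1]
grip_width: 0.0852
gripper_force: 0.0
```

```bash
python3 go.py 489.1 324.5 32 83.4; python3 pj.py; python3 - <<'E'
from h import *
s=viewer.capture("side"); t=viewer.capture("top")
a=cv2.resize(s[85:265,120:330],None,fx=3,fy=3,interpolation=cv2.INTER_CUBIC)[:,:,::-1]
cv2.imwrite("pics/c8.png",cv2.convertScaleAbs(a,alpha=1.3,beta=10))
E
```

```text
t 26.75 pos mm [487.2713 322.8053 156.7851] ang 83.33510729567745 w 0.08522783861424928 F [0.1826 0.0966 0.0688]
d [0.0018 0.002  0.1248] r [-0.15 -0.04 -0.06]
rings cam {'pink': (602.2, -86.0), 'glue': (594.1, -155.3), 'teal': (586.2, -224.9)}
pink on tile top cam mm [[601.2638 -85.2262]] [12.   12.75]
pink side [[603.756  -84.8587]] [16.5 24. ]
teal on tile top cam mm [[ 585.1826 -223.4268]] [13.  11.5]
teal side [[ 588.2435 -224.0376]] [17.75 24.5 ]
```

View pics/c8.png

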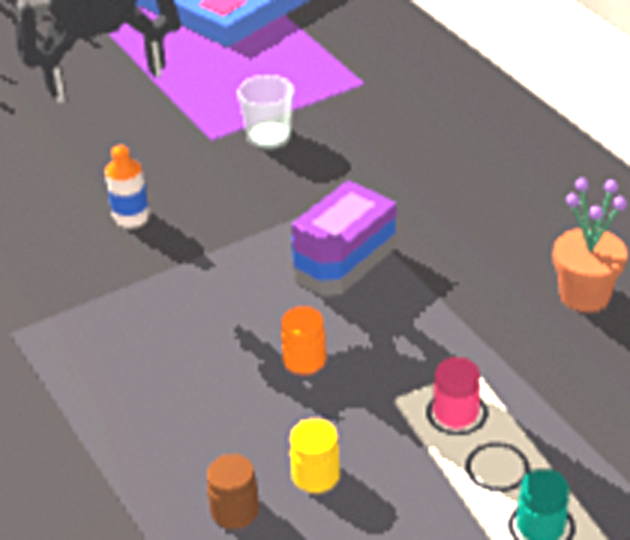

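The stack is flush, with pink (455,395) and teal (543,505) centred on the end rings and the glue at (127,190) under the gripper. Picking the glue.

To row units: 0.124 m / 0.75 = 0.1653, 0.0015 m / 0.75 = 0.002.

>>> play_rows(
  deltas=[
    {"dx": 0.002, "dy": 0.002, "dz": 0.0267, "rx": 0, "ry": 0, "rz": 0, "hand": 1},
    {"dx": 0.002, "dy": 0.002, "dz": 0.0667, "rx": 0, "ry": 0, "rz": 0, "hand": 1},
    {"dx": 0.002, "dy": 0.002, "dz": 0.1067, "rx": 0, "ry": 0, "rz": 0, "hand": 1},
    {"dx": 0.002, "dy": 0.002, "dz": 0.1467, "rx": 0, "ry": 0, "rz": 0, "hand": 1},
    {"dx": 0.002, "dy": 0.002, "dz": 0.1653, "rx": 0, "ry": 0, "rz": 0, "hand": 1},
    {"dx": 0.002, "dy": 0.002, "dz": 0.1653, "rx": 0, "ry": 0, "rz": 0, "hand": 1},
    {"dx": 0.002, "dy": 0.002, "dz": 0.1653, "rx": 0, "ry": 0, "rz": 0, "hand": -0.4},
    {"dx": 0.002, "dy": 0.002, "dz": 0.1653, "rx": 0, "ry": 0, "rz": 0, "hand": -0.4},
    {"dx": 0.002, "dy": 0.002, "dz": 0.1653, "rx": 0, "ry": 0, "rz": 0, "hand": -0.4},
    {"dx": 0.002, "dy": 0.002, "dz": 0.1653, "rx": 0, "ry": 0, "rz": 0, "hand": -0.4},
    {"dx": 0.002, "dy": 0.002, "dz": 0.1653, "rx": 0, "ry": 0, "rz": 0, "hand": -0.4},
    {"dx": 0.002, "dy": 0.002, "dz": 0.1653, "rx": 0, "ry": 0, "rz": 0, "hand": -0.4},
  ],
)

```text
time_s: 28.15
tcp_pos: [0.4896, 0.3262, 0.0348]
orientation: [[0.115, 0.993, 0.001], [0.993, -0.115, 0.003], [0.003, 0.0, -1.0]]
force: [-1.1, -1.2, 5.3]
grip_width: 0.0348
gripper_force: 39.5
```

```bash
python3 go.py 489 324 140 83.4 560 100 140 83.4 596 -157.7 130 83.4
```

```text
t 28.15 pos mm [489.574  326.1501  34.7673] ang 83.42220872361126 w 0.03483036053493278 F [-1.099  -1.1853  5.3046]
d [-0.0019 -0.0003 -0.1052] r [ 0.01 -0.17  0.02]
d [-0.2163  0.0959 -0.1059] r [ 0.01 -0.17  0.02]
d [-0.4682  0.1612 -0.0966] r [ 0.01 -0.17  0.02]
```

To row units: -0.4 m / 0.75 = -0.5333, -0.02 m / 0.75 = -0.0267.

>>> play_rows(
  deltas=[
    {"dx": 0, "dy": 0, "dz": -0.04, "rx": 0, "ry": 0, "rz": 0, "hand": -0.4},
    {"dx": 0, "dy": 0, "dz": -0.0933, "rx": 0, "ry": 0, "rz": 0, "hand": -0.4},
    {"dx": -0.0267, "dy": 0.0093, "dz": -0.1333, "rx": 0, "ry": 0, "rz": 0, "hand": -0.4},
    {"dx": -0.0733, "dy": 0.0253, "dz": -0.1333, "rx": 0, "ry": 0, "rz": 0, "hand": -0.4},
    {"dx": -0.1333, "dy": 0.0467, "dz": -0.1333, "rx": 0, "ry": 0, "rz": 0, "hand": -0.4},
    {"dx": -0.1933, "dy": 0.0667, "dz": -0.1333, "rx": 0, "ry": 0, "rz": 0, "hand": -0.4},
    {"dx": -0.2533, "dy": 0.088, "dz": -0.1333, "rx": 0, "ry": 0, "rz": 0, "hand": -0.4},
    {"dx": -0.3133, "dy": 0.108, "dz": -0.1333, "rx": 0, "ry": 0, "rz": 0, "hand": -0.4},
    {"dx": -0.3733, "dy": 0.1293, "dz": -0.1333, "rx": 0, "ry": 0, "rz": 0, "hand": -0.4},
    {"dx": -0.4333, "dy": 0.1493, "dz": -0.1333, "rx": 0, "ry": 0, "rz": 0, "hand": -0.4},
    {"dx": -0.4867, "dy": 0.168, "dz": -0.1333, "rx": 0, "ry": 0, "rz": 0, "hand": -0.4},
    {"dx": -0.5333, "dy": 0.184, "dz": -0.1333, "rx": 0, "ry": 0, "rz": 0, "hand": -0.4},
  ],
)

```text
time_s: 29.35
tcp_pos: [0.5805, -0.0901, 0.1331]
orientation: [[0.116, 0.993, -0.0], [0.993, -0.116, 0.001], [0.001, -0.001, -1.0]]
force: [1.0, 0.1, -0.1]
grip_width: 0.0349
gripper_force: 40.2
```

To row units: 0.082 m / 0.75 = 0.1093, 0.075 m / 0.75 = 0.1.

>>> play_rows(
  deltas=[
    {"dx": -0.04, "dy": 0.0133, "dz": 0, "rx": 0, "ry": 0, "rz": 0, "hand": -0.4},
    {"dx": -0.0693, "dy": 0.024, "dz": 0, "rx": 0, "ry": 0, "rz": 0, "hand": -0.4},
    {"dx": -0.0853, "dy": 0.0293, "dz": 0, "rx": 0, "ry": 0, "rz": 0, "hand": -0.4},
    {"dx": -0.0887, "dy": 0.0311, "dz": 0, "rx": 0, "ry": 0, "rz": 0, "hand": -0.4},
    {"dx": -0.0887, "dy": 0.0311, "dz": 0, "rx": 0, "ry": 0, "rz": 0, "hand": -0.4},
    {"dx": -0.0887, "dy": 0.0311, "dz": 0.0267, "rx": 0, "ry": 0, "rz": 0, "hand": -0.4},
    {"dx": -0.0887, "dy": 0.0311, "dz": 0.0533, "rx": 0, "ry": 0, "rz": 0, "hand": -0.4},
    {"dx": -0.0887, "dy": 0.0311, "dz": 0.08, "rx": 0, "ry": 0, "rz": 0, "hand": -0.4},
    {"dx": -0.0887, "dy": 0.0311, "dz": 0.1, "rx": 0, "ry": 0, "rz": 0, "hand": -0.4},
    {"dx": -0.0887, "dy": 0.0311, "dz": 0.1093, "rx": 0, "ry": 0, "rz": 0, "hand": -0.4},
    {"dx": -0.0887, "dy": 0.0311, "dz": 0.1093, "rx": 0, "ry": 0, "rz": 0, "hand": -0.4},
    {"dx": -0.0887, "dy": 0.0311, "dz": 0.1093, "rx": 0, "ry": 0, "rz": 0, "hand": -0.4},
  ],
)

```text
time_s: 30.55
tcp_pos: [0.596, -0.1561, 0.0507]
orientation: [[0.114, 0.993, -0.001], [0.993, -0.114, 0.002], [0.002, -0.001, -1.0]]
force: [-0.0, -0.5, -0.6]
grip_width: 0.0351
gripper_force: 40.2
```

```bash
python3 go.py 596.2 -156 42.8 83.4; python3 - <<'E'
from h import *
s=viewer.capture("side")
a=cv2.resize(s[190:275,245:325],None,fx=6,fy=6,interpolation=cv2.INTER_CUBIC)[:,:,::-1]
cv2.imwrite("pics/c9.png",cv2.convertScaleAbs(a,alpha=1.2,beta=10))
E
```

```text
t 30.55 pos mm [ 595.9733 -156.0996   50.7285] ang 83.43997048089136 w 0.03510639397096329 F [-0.0496 -0.4881 -0.6048]
d [0.0001 0.0002 0.0079] r [-0.06 -0.09  0.04]
```

View pics/c9.png

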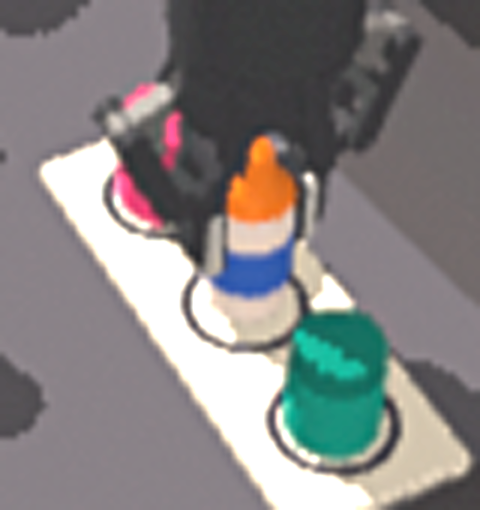

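The bottle hangs about 8 mm above the middle ring and roughly centred in it, while teal stands centred on its ring. Lowering and releasing.

To row units: 0.0095 m / 0.75 = 0.0127, 0.0085 m / 0.75 = 0.0113.

>>> play_rows(
  deltas=[
    {"dx": 0, "dy": 0, "dz": 0.004, "rx": 0, "ry": 0, "rz": 0, "hand": -0.4},
    {"dx": 0, "dy": 0, "dz": 0.008, "rx": 0, "ry": 0, "rz": 0, "hand": -0.4},
    {"dx": 0, "dy": 0, "dz": 0.0113, "rx": 0, "ry": 0, "rz": 0, "hand": -0.4},
    {"dx": 0, "dy": 0, "dz": 0.0127, "rx": 0, "ry": 0, "rz": 0, "hand": -0.4},
    {"dx": 0, "dy": 0, "dz": 0.0127, "rx": 0, "ry": 0, "rz": 0, "hand": -0.4},
    {"dx": 0, "dy": 0, "dz": 0.0127, "rx": 0, "ry": 0, "rz": 0, "hand": -0.4},
  ],
)

```text
time_s: 31.2
tcp_pos: [0.5957, -0.1565, 0.0427]
orientation: [[0.115, 0.993, -0.001], [0.993, -0.115, 0.001], [0.001, -0.001, -1.0]]
force: [-3.6, 1.4, 15.7]
grip_width: 0.0352
gripper_force: 42.0
```

To row units: -0.13 m / 0.75 = -0.1733, -0.1 m / 0.75 = -0.1333.

>>> play_rows(
  deltas=[
    {"dx": 0, "dy": 0, "dz": 0, "rx": 0, "ry": 0, "rz": 0, "hand": 0.6},
    {"dx": 0, "dy": 0, "dz": 0, "rx": 0, "ry": 0, "rz": 0, "hand": 1},
    {"dx": 0, "dy": 0, "dz": 0, "rx": 0, "ry": 0, "rz": 0, "hand": 1},
    {"dx": 0, "dy": 0, "dz": 0, "rx": 0, "ry": 0, "rz": 0, "hand": 1},
    {"dx": 0, "dy": 0, "dz": -0.0267, "rx": 0, "ry": 0, "rz": 0, "hand": 1},
    {"dx": 0, "dy": 0, "dz": -0.08, "rx": 0, "ry": 0, "rz": 0, "hand": 1},
    {"dx": 0, "dy": 0, "dz": -0.1333, "rx": 0, "ry": 0, "rz": 0, "hand": 1},
    {"dx": 0, "dy": 0, "dz": -0.1733, "rx": 0, "ry": 0, "rz": 0, "hand": 1},
  ],
)

```text
time_s: 32.0
tcp_pos: [0.5963, -0.1567, 0.1728]
orientation: [[0.115, 0.993, -0.0], [0.993, -0.115, 0.001], [0.001, -0.0, -1.0]]
force: [-0.0, -0.3, 0.5]
grip_width: 0.0854
gripper_force: 0.0
```

To row units: 0.47 m / 0.75 = 0.6267, 0.44 m / 0.75 = 0.5867.

>>> play_rows(
  deltas=[
    {"dx": 0.0667, "dy": -0.0133, "dz": 0, "rx": 0, "ry": 0, "rz": 0, "hand": 1},
    {"dx": 0.1333, "dy": -0.0267, "dz": 0, "rx": 0, "ry": 0, "rz": 0, "hand": 1},
    {"dx": 0.2, "dy": -0.0533, "dz": 0, "rx": 0, "ry": 0, "rz": 0, "hand": 1},
    {"dx": 0.2667, "dy": -0.08, "dz": 0, "rx": 0, "ry": 0, "rz": 0, "hand": 1},
    {"dx": 0.3333, "dy": -0.1067, "dz": 0, "rx": 0, "ry": 0, "rz": 0, "hand": 1},
    {"dx": 0.4, "dy": -0.1333, "dz": 0, "rx": 0, "ry": 0, "rz": 0, "hand": 1},
    {"dx": 0.4667, "dy": -0.1467, "dz": 0, "rx": 0, "ry": 0, "rz": 0, "hand": 1},
    {"dx": 0.5333, "dy": -0.16, "dz": 0, "rx": 0, "ry": 0, "rz": 0, "hand": 1},
    {"dx": 0.5867, "dy": -0.16, "dz": 0, "rx": 0, "ry": 0, "rz": 0, "hand": 1},
    {"dx": 0.6267, "dy": -0.16, "dz": 0, "rx": 0, "ry": 0, "rz": 0, "hand": 1},
    {"dx": 0.6267, "dy": -0.16, "dz": 0, "rx": 0, "ry": 0, "rz": 0, "hand": 1},
    {"dx": 0.6267, "dy": -0.16, "dz": 0, "rx": 0, "ry": 0, "rz": 0, "hand": 1},
  ],
)

```text
time_s: 33.2
tcp_pos: [0.5299, 0.3248, 0.1712]
orientation: [[0.112, 0.994, -0.002], [0.994, -0.112, 0.001], [0.001, -0.002, -1.0]]
force: [-0.8, -0.0, -0.3]
grip_width: 0.0853
gripper_force: 0.0
```

```bash
python3 pj.py; python3 - <<'E'
from h import *
s=viewer.capture("side"); t=viewer.capture("top")
c=blob(t,(300,180,35,40),(3,130,80),(20,255,255)); print("glue nozzle top cam @78",cast("top",centroid(c),.078)*1000,np.ptp(c,axis=0))
c=blob(s,(270,190,35,60),(3,130,80),(20,255,255)); print("side",cast("side",centroid(c),.078)*1000)
a=cv2.resize(s[120:300,200:345],None,fx=3,fy=3,interpolation=cv2.INTER_CUBIC)
b=cv2.resize(t[165:225,275:355],None,fx=4.5,fy=4.5,interpolation=cv2.INTER_CUBIC); b=np.vstack([b,np.zeros((540-270,360,3),np.uint8)])
cv2.imwrite("pics/c10.png",cv2.convertScaleAbs(np.hstack([a,b])[:,:,::-1],alpha=1.2,beta=10)); print(robot.get_state()["time_s"])
E
```

```text
rings cam {'pink': (602.2, -86.0), 'glue': (594.1, -155.3), 'teal': (586.2, -224.9)}
pink on tile top cam mm [[601.3164 -85.1864]] [12.75 12.75]
pink side [[604.0731 -84.1878]] [16.5 24. ]
teal on tile top cam mm [[ 586.1698 -224.018 ]] [13.25 12.25]
teal side [[ 588.6524 -223.7202]] [18.   24.75]
glue nozzle top cam @78 [[ 592.5231 -153.403 ]] [11.  10.5]
side [[ 593.4821 -157.8237]]
33.4
```

View pics/c10.png

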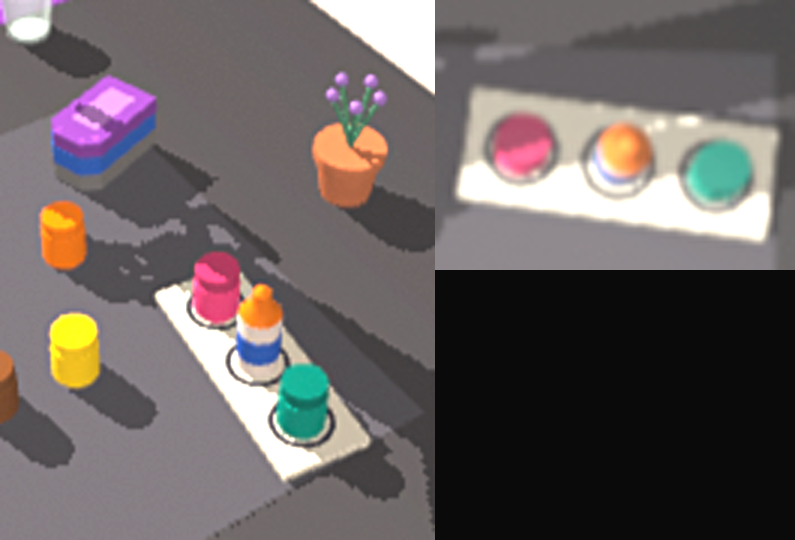

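The final view shows the tray and lid flush on the base at (105,130), and the pink jar, glue and teal jar upright in their rings, within about 2 mm of centre. The gripper is clear of everything, so I'm handing in.

```bash
python3 -c "
from station import robot; print(robot.finish_job())"
```

```text
the job is handed in; nothing more can be done
None
```

The job is handed in at about 33 s: the tray and lid look seated on the base with cut corners matched, and the pink jar, glue bottle and teal jar stand upright on their rings, each within about 2 mm of centre by the cameras; the plant, cup and scissors were not touched.

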